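# Fit the backing panel into a kraft-board lantern

## Task

Fit the plywood backing panel into the open lantern: lift it by its grip block, tilt it, tuck one end under the lip at the deep-pocket end against the springy strip, bring the other end down past the near lip, and settle the panel flat on both ledges with both ends under their lips. Handle it gently, since the lantern is only kraft board: never press the panel hard against it, do not drop the panel in, and let go at the end. Leave the other things on the table where they are.

Things in the scene. Friction and masses are not known exactly. Their poses are not given: they have to be found in the camera images.
- lantern: Kraft-board lantern shell, open side up, held fast in a cradle 226 x 156 x 18 mm. x runs to its deep-pocket end (away from the robot at yaw 0), z up. Origin on the table under the opening's middle. Shell x -93 to +105 mm, y -63 to +63, rim z 90. Opening x -75 to +75, 116 wide (y -58 to +58). At each end a lip 5 mm thick (z 85 to 90) covers a pocket. Empty inside but for strip and ledges, floor z 5.
- deep_pocket (a point): Middle of the deep pocket's lip edge (lantern x +75, z 90 mm). The pocket runs 24 mm under this lip to a rigid end wall at x +99. Just inside stands a springy strip: face at x +77 when free, 60 mm wide, z 37 to 81. It yields along x only, from 1.5 N, plus 0.3 N per mm (8 N at the end wall, 3.3 N on a seated panel). Its friction can hold a panel up until it is pressed down.
- near_pocket (a point): Middle of the other lip's edge (lantern x -75, z 90 mm). This pocket is 12 mm deep: rigid end wall at x -87. Both pockets have a fixed wooden ledge: x -87 to -65 here, x +63 to +99 in the deep pocket, full width. Their tops, level with each other, are at z 44 to 66 mm, glued in by hand, each time at another height, not measured: feel for them. Kraft board and ledges bear 15 N.
- panel: Plywood panel 170 (x) x 110 (y) x 6 mm, with an upright wooden block mid-top to grip: 20 mm along x, 60 along y, 55 high (top 61 mm above the underside). 0.13 to 0.25 kg. Origin: centre of the underside. Starts flat on the table, block up; the same either way round. 20 mm longer than the opening. Seated, the strip holds it on the near end wall, its origin at about lantern x -2 mm.
- panel_end_a (a point): Middle of the lower edge of the panel's end at its own x = +85 mm.
- panel_end_b (a point): Middle of the lower edge of the panel's end at its own x = -85 mm.
- spool_a: Bystander: thread spool, 30 mm across, 40 mm high, standing; origin at its foot.
- spool_b: Bystander: thread spool, 30 mm across, 40 mm high, standing; origin at its foot.
- jar: Bystander: white jar, 84 mm across, 130 mm high; origin at its foot.
- mug: Bystander: white mug, 76 mm across, 85 mm high; origin at its foot.
- brush: Bystander: small brush lying flat; origin under its middle.
- flask: Bystander: red drinks flask, 110 mm across, 250 mm high, with a black lid and handle; origin at its foot.
There are look-alikes about, which are no part of the job. What is shaped like the panel but blue or yellow is not meant.

How it is judged:
By the outcome, as a careful person would: the job done as asked, in the order asked, and still so for the second after the job is handed in, with the robot touching nothing.
It also fails if it takes over 72 s, if anything falls off the work surface, if the arm or the gripper's body presses on something with over 40 N, if the wrist force passes 120 N, or if a joint passes its speed limit or range.

## Robot

A 6-joint arm with a two-finger parallel gripper is mounted at the origin on the work surface. World frame = base frame: x ahead of the robot, y to its left, z up, the work surface at z = 0. Lengths are in m, angles in rad, forces in N, time in s.
With the tool pointing down it reaches from about 0.375 to 0.9 m from the base axis. Payload 3.1 kg.
Tool frame: the origin (TCP) lies between the finger pads; the fingertips stand robot.tip_extent ahead of it and the grasp point (between the pads) lies 3 mm ahead of it (robot.tip_extent is the distance from the TCP to the fingertips, in m); z points along the fingers, x is the direction in which the jaws open and shut, and the axes are right-handed (so a half turn about z gives the same grasp; the last joint's range is limited). The gripper opens to 87 mm and grips with 3 to 60 N. Pads are 19 mm wide; open, the fingers measure 117 mm over their backs; the gripper's body (75 mm by 190 mm) begins 51 mm behind the grasp point.
Start: joints at [1.097, 0.527, 1.433, -0, 1.181, -0.178], TCP at [0.182, 0.598, 0.245] pointing down, gripper open.
Joint ranges: [-3.08, 3.08], [-0.75, 2.2], [0.22, 2.44], [-1.43, 4.57], [0, 2.65], [-2.85, 2.85]. Speed limits (rad/s): [2.79, 2.79, 3.14, 3.14, 3.14, 3.14].

## Interface

Orientations are given as a unit quaternion [x, y, z, w].
In Python, from rig import robot, cams gives the robot as it stands.
- The arm moves only by the tool carry_out, never from a script. Its argument "steps" is a list of rows, each a list of 3 entries, a list of its own where there are three numbers: the shift along the world's x, y, z in cm, then the turn about the world's z in degrees, then the closure, from 0 (fully open) to 1 (shut). In form: [[[dx, dy, dz], spin, fingers], ...]. A call has 1 to 10 rows; each row shifts and turns the pose as measured when the row begins; what a row does not reach is not made up. A row lasts 1/10 s, in which the tool goes at most 50 mm and 8.59 degrees, less where a joint would pass 70% of its speed; a pose out of reach is approached as far as the arm can. A call with a gripper value outside its range is refused whole. The fingers move at their own pace and stop on an object; "squeeze" is the grip in N (left out, the last holds). Time passes only in rows, so rows that do not move let the fingers close. It gives the time, the measured TCP pose, the force and the opening at its end, in the units of the state.
- robot.get_obs(): the state, without advancing time (a new reading comes with each control period).
- cams.camera(name): name is "side" or "top" or "wrist"; returns a dict with "pixels" (480x640x3 uint8, red, green, blue), "fx", "fy", "cx", "cy" (pixels), "k1" (the pictures are not rectified: a ray, as slopes to the right and down, at radius r is drawn at 1 + k1 r^2 times it, then the intrinsics apply), "eye" and "rotation" of the camera in the world. Camera axes: x right, y up, looking along -z (the intrinsics and any distortion apply to the point x, -y, -z); pixel columns grow to the right and rows downward; lengths in m; the calibration is good to about 2 mm. A picture is of the moment at which its call begins. There is no depth.
- robot.hand_in(): hands the job in, once; it reports no verdict.
The state is a dict: "time": time; "q": joint angles; "joint_velocities": joint speeds; "joint_torque": joint torques, N m; "position": TCP position; "tool_rot": TCP orientation; "ft_force": force on the tool from outside, world axes, zero at the start; "moment": the same for the moment, N m; "grip_width": finger opening in m.
Only numpy, scipy, OpenCV 4.12 (cv2) and the standard library are available. Lean on these libraries where they do the work, as an engineer would, in place of code of your own. Each camera call takes 0.05 s, during which the arm holds its last target. There are 200 camera calls.

## Working session

There is one attempt and no reset: what is moved stays moved. The work goes in short steps, Python scripts to look and compute and a tool call to move; the robot and the scene stay as the last step left them, time stands still between calls to the robot, and variables do not carry over. Pictures are saved under pics/ and viewed, about 8 in all and at most 12, crops included, and the job is handed in when it is done.

Besides the shell and the picture viewer there is one more tool, called after "Request:" in YAML: its name, and indented under it one key for each argument. carry_out: Moves the arm, as the interface text tells. Its arguments: {"type":"object","properties":{"steps":{"type":"array"},"squeeze":{"type":"number"}},"required":["steps"]}

```bash
mkdir -p pics
cat > h.py <<'E'
import numpy as np, cv2
from rig import robot, cams
def snap(name,out,crop=None,scale=1):
    c=cams.camera(name); im=np.array(c["pixels"])[:,:,::-1].copy()
    np.save(f"pics/{out}.npy",{k:v for k,v in c.items()},allow_pickle=True)
    save(im,out,crop,scale); return c
def save(im,out,crop=None,scale=1):
    if crop: x0,y0,x1,y1=crop; im=im[y0:y1,x0:x1]
    if scale!=1: im=cv2.resize(im,None,fx=scale,fy=scale,interpolation=cv2.INTER_CUBIC)
    cv2.imwrite(f"pics/{out}.png",im)
def load(out): return np.load(f"pics/{out}.npy",allow_pickle=True).item()
def K(c): return np.array([[c["fx"],0,c["cx"]],[0,c["fy"],c["cy"]],[0,0,1.]]),np.array([c["k1"],0,0,0.])
def ray(c,uv,z):
    k,d=K(c); p=cv2.undistortPoints(np.array(uv,float).reshape(-1,1,2),k,d)[:,0]
    r=np.c_[p[:,0],-p[:,1],-np.ones(len(p))]@np.array(c["rotation"]).T
    e=np.array(c["eye"]); return e+r*((z-e[2])/r[:,2:])
def proj(c,P):
    q=(np.atleast_2d(P)-np.array(c["eye"]))@np.array(c["rotation"]); k,d=K(c)
    q=q*[1,-1,-1]; return cv2.projectPoints(q.reshape(-1,1,3),np.zeros(3),np.zeros(3),k,d)[0][:,0]
E
python3 - <<'E'
from h import *
for n in("top","side"):
    c=snap(n,n+"0"); print(n,c["fx"],c["k1"],np.round(c["eye"],3),np.round(c["rotation"],2).tolist())
o=robot.get_obs(); print(o, robot.tip_extent)
E
```

```text
top 592.9018303762231 -0.10797845949927819 [0.25  0.078 1.548] [-0.07, 0.07, 0.71, -0.7]
side 537.8957136222842 0.04049694933718626 [-0.365 -0.799  0.882] [0.44, -0.19, -0.33, 0.81]
{'time': 0.1, 'q': array([ 1.09747698e+00,  5.28369238e-01,  1.43374342e+00, -4.61294371e-05,
        1.18137446e+00, -1.78525692e-01]), 'joint_velocities': array([-0.00199181, -0.00163433, -0.0007253 ,  0.00039763,  0.00172826,
       -0.00105096]), 'joint_torque': array([-5.53393438e-04, -4.40991282e+01, -1.77150893e+01,  6.34774799e-02,
        5.34393790e-02, -4.47542573e-05]), 'position': array([0.18131198, 0.59750032, 0.24368165]), 'tool_rot': array([ 8.03282161e-01,  5.95597912e-01, -8.39532334e-04,  4.39194834e-04]), 'ft_force': array([ 0.62974355, -0.41224923, -0.30468506]), 'moment': array([-0.02534263,  0.03175402,  0.02652027]), 'grip_width': 0.08719404076404481} 0.022
```

View pics/top0.png

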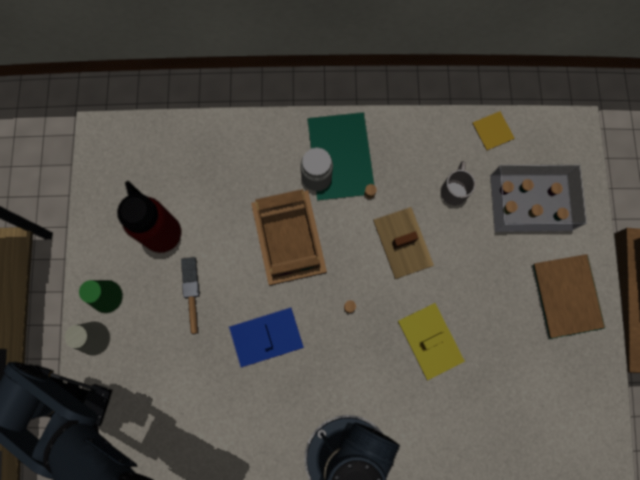

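View pics/side0.png

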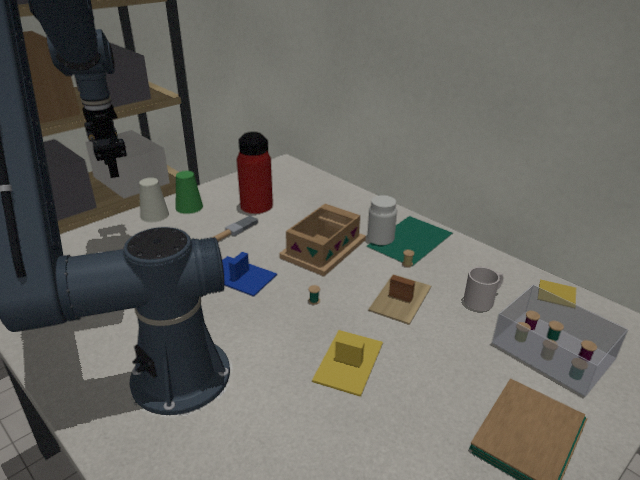

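The top view shows the plywood panel with its brown block at about (403,243) and the lantern at (289,237). Three things could be taken for the panel: the blue one at (266,337), the yellow one at (431,341) and the brown board at (568,296). I choose the plywood one at (403,243), and check it in a crop together with the lantern.

Run:
```python
from h import *
c=load("top0"); im=np.array(c["pixels"])[:,:,::-1]
im=np.clip(im.astype(float)*1.6,0,255).astype(np.uint8)
save(im,"crop1",(244,180,440,292),4)
```

```text
(no output)
```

View pics/crop1.png

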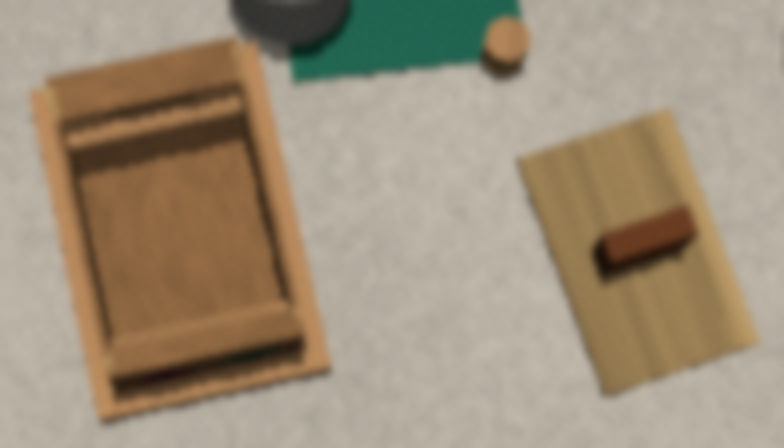

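```bash
cat > fit.py <<'E'
from h import *
from scipy.optimize import least_squares
def fit(c,uv,M,p0):
    def P(p): 
        s,k=np.sin(p[2]),np.cos(p[2]); return np.c_[p[0]+k*M[:,0]-s*M[:,1],p[1]+s*M[:,0]+k*M[:,1],M[:,2]]
    r=least_squares(lambda p:(proj(c,P(p))-uv).ravel(),p0,loss="soft_l1")
    print("xy mm",np.round(r.x[:2]*1e3,1),"yaw deg",round(np.degrees(r.x[2]),2),"res",np.round((proj(c,P(r.x))-uv),1).tolist()); return r.x
E
python3 - <<'E'
from fit import *
c=load("top0"); f=lambda a: np.array(a,float)/4+[244-.4,180-.4]
pan=f([(518,157),(672,110),(758,344),(606,395)])
print(ray(c,pan,.006).round(3).tolist())
M=np.array([(85,55,6),(85,-55,6),(-85,-55,6),(-85,55,6)])/1e3
fit(c,pan,M,ray(c,pan,.006).mean(0)[:2].tolist()+[0.2])
lan=f([(48,80),(250,40),(303,335),(110,375),(112,347),(102,418),(330,370)])
L=np.array([(105,63,90),(105,-63,90),(-93,-63,90),(-93,63,90),(-75,58,90),(-113+6,78,18),(-113+6,-78,18)])/1e3
print(ray(c,lan,.09).round(3).tolist())
fit(c,lan,L,ray(c,lan[:4],.09).mean(0)[:2].tolist()+[0.2])
c2=load("side0")
E
```

```text
Traceback (most recent call last):
  File "h.py", line 15, in ray
    r=np.c_[p[:,0],-p[:,1],-np.ones(len(p))]@np.array(c["rotation"]).T
      ~~~~~~~~~~~~~~~~~~~~~~~~~~~~~~~~~~~~~~^~~~~~~~~~~~~~~~~~~~~~~~~~
ValueError: matmul: Input operand 1 has a mismatch in its core dimension 0, with gufunc signature (n?,k),(k,m?)->(n?,m?) (size 4 is different from 3)
```

```bash
sed -i 's/np.array(c\["rotation"\])/Rotation.from_quat(c["rotation"]).as_matrix()/; 1a from scipy.spatial.transform import Rotation' h.py
cat > m1.py <<'E'
from fit import *
c=load("top0"); f=lambda a: np.array(a,float)/4+[244-.4,180-.4]
pan=f([(518,157),(672,110),(758,344),(606,395)])
print(ray(c,pan,.006).round(3).tolist())
M=np.array([(85,55,6),(85,-55,6),(-85,-55,6),(-85,55,6)])/1e3
pp=fit(c,pan,M,ray(c,pan,.006).mean(0)[:2].tolist()+[0.2])
lan=f([(48,80),(250,40),(303,335),(110,375),(112,347),(102,418),(330,370)])
L=np.array([(105,63,90),(105,-63,90),(-93,-63,90),(-93,63,90),(-75,58,90),(-113+6,78,18),(-113+6,-78,18)])/1e3
print(ray(c,lan,.09).round(3).tolist())
ll=fit(c,lan,L,ray(c,lan[:4],.09).mean(0)[:2].tolist()+[0.2])
c2=load("side0"); im=np.array(c2["pixels"])[:,:,::-1].copy()
def w(p,m): s,k=np.sin(p[2]),np.cos(p[2]); return np.c_[p[0]+k*m[:,0]-s*m[:,1],p[1]+s*m[:,0]+k*m[:,1],m[:,2]]
im=cv2.resize(im,None,fx=3,fy=3,interpolation=cv2.INTER_CUBIC)
for p,m in((pp,M),(ll,L)):
  for u in proj(c2,w(p,m)): cv2.circle(im,tuple(int(v*3+1) for v in u),3,(255,0,255),-1)
save(im[560:980,700:1320],"side_o",None,1.25)
E
python3 m1.py
```

```text
[[0.619, -0.082, 0.006], [0.65, -0.187, 0.006], [0.49, -0.237, 0.006], [0.457, -0.135, 0.006]]
xy mm [ 553.9 -160.4] yaw deg 17.52 res [[0.1, 0.1], [-0.0, -0.6], [0.4, 0.1], [-0.5, 0.4]]
[[0.653, 0.224, 0.09], [0.678, 0.095, 0.09], [0.487, 0.064, 0.09], [0.463, 0.185, 0.09], [0.481, 0.183, 0.09], [0.436, 0.19, 0.09], [0.464, 0.048, 0.09]]
xy mm [564.8 141. ] yaw deg 10.88 res [[0.6, -1.1], [-1.4, -0.8], [1.1, 0.4], [-0.3, 0.6], [-0.2, 0.2], [-0.9, 0.1], [0.9, 0.1]]
```

View pics/side_o.png

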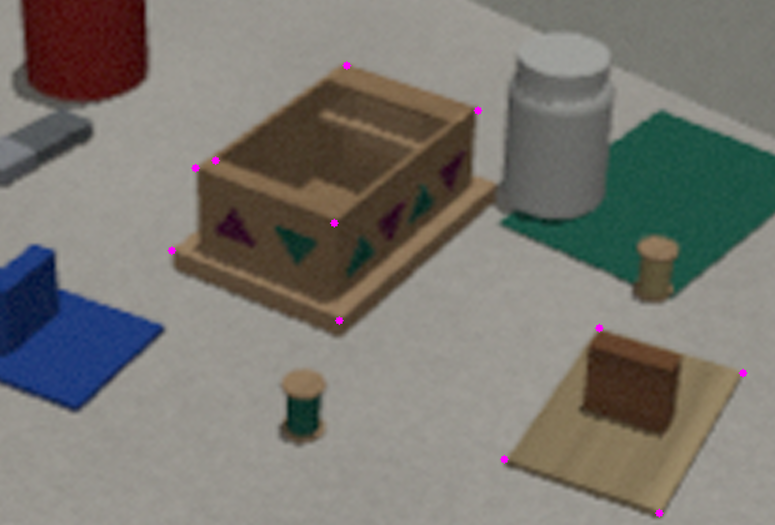

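The overlay of the top-view fit on the side view agrees to about 2–3 mm. Panel: (554, -160) mm, yaw 17.5°. Lantern: (565, 141) mm, yaw 10.9°, with the deep end away from the robot (strip visible there). I'll move over the panel next.

Request:
carry_out:
  steps:
    - [[2.2,-4.5,0],2,0.0]
    - [[2.2,-4.5,0],2,0.0]
    - [[2.2,-4.5,0],2,0.0]
    - [[2.2,-4.5,0],2,0.0]
    - [[2.2,-4.5,0],2,0.0]
    - [[2.2,-4.5,0],2,0.0]
    - [[2.2,-4.5,0],2,0.0]
    - [[2.2,-4.5,0],2,0.0]
    - [[2.2,-4.5,0],2,0.0]
    - [[2.2,-4.5,0],2,0.0]
  squeeze: 20

```text
time: 1.1
position: [0.3962, 0.1485, 0.2409]
tool_rot: [0.677, 0.736, -0.0, -0.001]
ft_force: [0.3, 0.8, 0.0]
grip_width: 0.0869
```

Request:
carry_out:
  steps:
    - [[2.2,-4.4,0],2,0.0]
    - [[2.2,-4.4,0],2,0.0]
    - [[2.2,-4.4,0],2,0.0]
    - [[2.2,-4.4,0],2,0.0]
    - [[2.2,-4.4,0],2,0.0]
    - [[2.2,-4.4,0],2,0.0]
    - [[2.2,-4.4,0],0.7,0.0]
    - [[0,0,-2],0,0.0]
    - [[0,0,0],0,0.0]

```text
time: 2.0
position: [0.5522, -0.1744, 0.2186]
tool_rot: [0.592, 0.806, -0.0, 0.0]
ft_force: [-0.1, 0.5, 0.3]
grip_width: 0.0874
```

Run:
```python
from h import *
c=snap("wrist","w1"); o=robot.get_obs(); print(o["position"],np.degrees(2*np.arctan2(o["tool_rot"][1],o["tool_rot"][0])),o["q"].round(2),o["ft_force"].round(2),np.round(c["eye"],3))
```

```text
[ 0.55378096 -0.17526696  0.2203964 ] 107.41564134931711 [-0.5   0.5   1.58 -0.    1.07 -2.37] [ 0.75 -0.68  1.13] [ 0.471 -0.2    0.359]
```

View pics/w1.png

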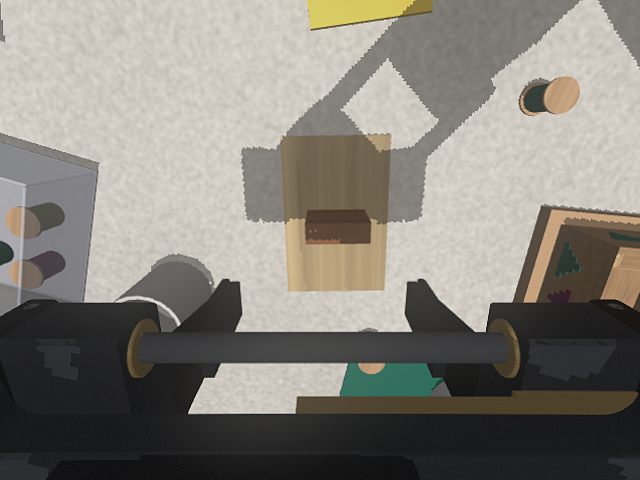

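Run:
```python
from fit import *
c=load("w1"); print(np.round(c["rotation"],3))
M=np.array([(-85,-55,6),(-85,55,6),(85,55,6),(85,-55,6),(-10,-30,61),(-10,30,61)])/1e3
uv=np.array([(281,136),(391,134),(385,290),(289,291),(305,210),(370,209)],float)
fit(c,uv[:4],M[:4],[.554,-.16,.3]); fit(c,uv,M,[.554,-.16,.3])
```

```text
[-0.093 -0.125  0.797  0.584]
xy mm [ 553.1 -159.8] yaw deg 18.47 res [[-0.6, -0.0], [0.8, -0.1], [0.1, -0.1], [-0.3, 0.4]]
xy mm [ 552.4 -160.3] yaw deg 18.52 res [[-1.0, -0.8], [0.4, -1.0], [-0.1, -0.7], [-0.5, -0.2], [-0.0, 12.6], [1.5, 12.4]]
```

Request:
carry_out:
  steps:
    - [[-0.1,1.5,0],0.8,0.05]
    - [[0,0,-3],0,0.05]
    - [[0,0,-3],0,0.05]
    - [[0,0,-3],0,0.05]
    - [[0,0,-2],0,0.05]
    - [[0,0,0],0,0.05]

```text
time: 2.65
position: [0.5528, -0.1485, 0.1143]
tool_rot: [0.581, 0.814, 0.001, 0.006]
ft_force: [-0.6, 0.9, 0.0]
grip_width: 0.0825
```

Run:
```python
from h import *
o=robot.get_obs(); print(o["position"].round(4),np.degrees(2*np.arctan2(o["tool_rot"][1],o["tool_rot"][0])),o["ft_force"].round(2),o["grip_width"])
```

```text
[ 0.5528 -0.1485  0.1143] 108.92440873675437 [-0.63  0.9   0.01] 0.08245705230257906
```

Request:
carry_out:
  steps:
    - [[0,-1.1,0],-0.7,0.05]
    - [[0,0,0],0,0.05]
    - [[0,0,-1],0,0.05]
    - [[0,0,-1],0,0.05]
    - [[0,0,0],0,0.05]

```text
time: 3.15
position: [0.5553, -0.1585, 0.0988]
tool_rot: [0.585, 0.811, 0.002, 0.01]
ft_force: [-1.1, 0.1, -0.5]
grip_width: 0.0826
```

```bash
cat > st.py <<'E'
from h import *
o=robot.get_obs(); print("t",round(o["time"],2),(o["position"]*1e3).round(1),"ang",round(np.degrees(2*np.arctan2(o["tool_rot"][1],o["tool_rot"][0])),2),"F",o["ft_force"].round(2),"M",o["moment"].round(3),"w",round(o["grip_width"]*1e3,1),"v",np.abs(o["joint_velocities"]).max().round(3), o["tool_rot"].round(4))
E
python3 st.py
```

```text
t 3.15 [ 555.3 -158.5   98.8] ang 108.4 F [-1.12  0.14 -0.48] M [0.04  0.054 0.036] w 82.6 v 0.019 [0.5849 0.811  0.0021 0.0105]
```

Request:
carry_out:
  steps:
    - [[-0.2,-0.1,-1.5],0,0.05]
    - [[0,0,-1.5],0,0.05]
    - [[0,0,-1],0,0.05]
    - [[0,0,0],0,0.05]

```text
time: 3.55
position: [0.5539, -0.1602, 0.0578]
tool_rot: [0.585, 0.811, 0.002, 0.011]
ft_force: [-0.2, -0.7, 0.2]
grip_width: 0.0824
```

```bash
python3 st.py
```

```text
t 3.55 [ 553.9 -160.2   57.8] ang 108.36 F [-0.21 -0.72  0.18] M [0.048 0.045 0.004] w 82.4 v 0.012 [0.5852 0.8108 0.0023 0.0114]
```

Request:
carry_out:
  steps:
    - [[0,0,-0.2],0,0.5]
    - [[0,0,0],0,1.0]
    - [[0,0,0],0,1.0]
    - [[0,0,0],0,1.0]
    - [[0,0,0],0,1.0]
    - [[0,0,0],0,1.0]
    - [[0,0,1],0,1.0]
    - [[0,0,1],0,1.0]
    - [[0,0,1],0,1.0]
    - [[0,0,0],0,1.0]
  squeeze: 12

```text
time: 4.55
position: [0.5544, -0.1603, 0.0896]
tool_rot: [0.585, 0.811, 0.002, 0.012]
ft_force: [0.3, -0.4, -1.3]
grip_width: 0.0599
```

```bash
python3 st.py
```

```text
t 4.55 [ 554.4 -160.3   89.6] ang 108.37 F [ 0.26 -0.38 -1.3 ] M [ 0.044 -0.004  0.008] w 59.9 v 0.006 [0.5851 0.8108 0.0024 0.0121]
```

Request:
carry_out:
  steps:
    - [[0,0,3],0,1.0]
    - [[0,0,3],0,1.0]
    - [[0,0,3],0,1.0]
    - [[0.8,2,3],-1.5,1.0]
    - [[1,2.5,2],-1.5,1.0]
    - [[1,2.5,0],-1.5,1.0]
    - [[1,2.5,0],-1.5,1.0]
    - [[1,2.5,0],-1.5,1.0]
    - [[0,0,0],0,1.0]
    - [[0,0,0],0,1.0]

```text
time: 5.55
position: [0.6014, -0.0359, 0.239]
tool_rot: [0.64, 0.768, 0.003, 0.014]
ft_force: [-0.9, 0.5, -2.5]
grip_width: 0.0599
```

```bash
python3 st.py
python3 - <<'E'
from h import *
snap("wrist","w2")
E
```

```text
t 5.55 [601.4 -35.9 239. ] ang 100.42 F [-0.93  0.48 -2.47] M [ 0.001 -0.017  0.028] w 59.9 v 0.025 [0.6399 0.7683 0.0031 0.0137]
```

View pics/w2.png

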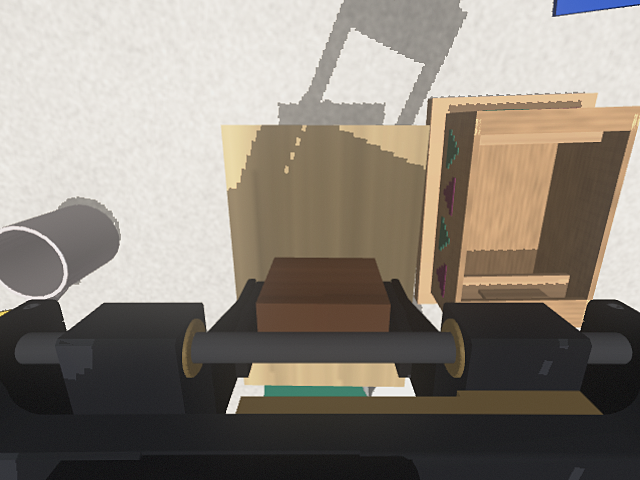

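The wrist view shows the held panel, level, its robot-side edge at v≈125. The lantern is on the right: near rim corner about (480,110), deep lip edge at v≈299. I'll enlarge the lantern to refine its pose.

Run:
```python
from h import *
c=load("w2"); save(np.array(c["pixels"])[:,:,::-1].copy(),"crop2",(415,85,640,335),3.2/1.35)
```

```text
(no output)
```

View pics/crop2.png

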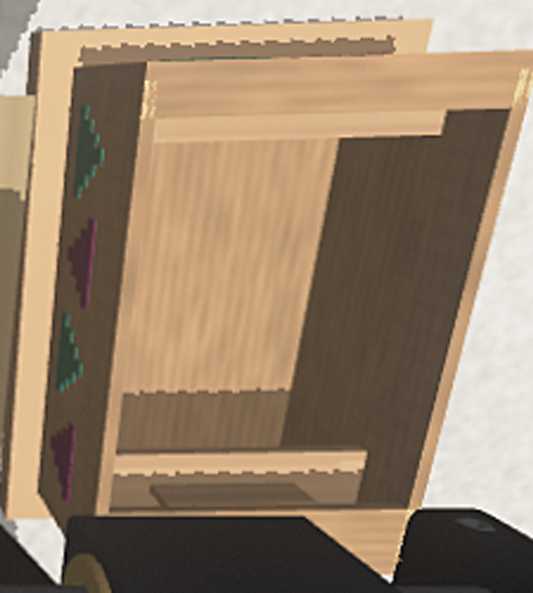

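Run:
```python
from fit import *
c=load("w2"); f=lambda a: np.array(a,float)/2.370+[415-.3,85-.3]
uv=f([(148,63),(154,118),(512,108),(108,512),(410,508)])
L=np.array([(-93,-63,90),(-75,-58,90),(-75,58,90),(75,-58,90),(75,58,90)])/1e3
p=fit(c,uv,L,[.565,.141,.19])
# joint with top points
ct=load("top0"); ut=np.array([(48,80),(250,40),(303,335),(110,375),(112,347)],float)/4+[243.6,179.6]
Lt=np.array([(105,63,90),(105,-63,90),(-93,-63,90),(-93,63,90),(-75,58,90)])/1e3
s,k=np.sin(p[2]),np.cos(p[2])
W=lambda m: np.c_[p[0]+k*m[:,0]-s*m[:,1],p[1]+s*m[:,0]+k*m[:,1],m[:,2]]
print("top res",(proj(ct,W(Lt))-ut).round(1).tolist())
print("eye",c["eye"])
for name,x,y,pt in(("near",-65,-50,(180,140)),("near",-65,20,(400,135)),("deep",63,-50,(130,452)),("deep",63,20,(330,450))):
    v=f([pt])[0]
    h=[proj(c,W(np.array([[x,y,z]])/1e3))[0] for z in range(5,86,10)]
    print(name,v.round(1),"z@", np.interp(v[1],*( (np.array(h)[:,1],range(5,86,10)) if h[-1][1]>h[0][1] else (np.array(h)[::-1,1],list(range(5,86,10))[::-1]))).round(1),np.array(h)[:,1].round(0))
# panel in hand: bottom edge corners of robot-side end: top edges visible
q=np.array([(221,125),(430,125)],float)
o=robot.get_obs(); print(ray(c,q,o["position"][2]-.05).round(4))
```

```text
xy mm [564.1 142.9] yaw deg 12.14 res [[-0.5, -0.5], [0.6, 0.3], [-0.0, -0.4], [0.4, 0.4], [-0.5, 0.3]]
top res [[-0.9, -0.1], [-3.2, -0.8], [1.1, 0.0], [-0.1, 1.2], [-0.2, 0.8]]
eye [ 0.51413674 -0.04981996  0.37688681]
near [490.6 143.8] z@ 44.3 [141. 142. 143. 143. 144. 145. 145. 146. 147.]
near [583.5 141.7] z@ 48.0 [139. 140. 140. 141. 141. 142. 143. 144. 144.]
deep [469.6 275.4] z@ 59.2 [255. 259. 262. 266. 270. 274. 278. 282. 287.]
deep [553.9 274.6] z@ 60.1 [254. 258. 261. 265. 268. 272. 277. 281. 286.]
[[ 0.5268 -0.1054  0.1889]
 [ 0.5069  0.0019  0.1889]]
```

Request:
carry_out:
  steps:
    - [[-1,3,0],0.4,1.0]
    - [[-1,3,0],0.4,1.0]
    - [[-1,3,0],0.4,1.0]
    - [[-1,3,0],0.4,1.0]
    - [[-1,3,0],0,1.0]
    - [[-0.4,1.5,0],0,1.0]
    - [[0,0,-2],0,1.0]
    - [[0,0,-2],0,1.0]
    - [[0,0,0],0,1.0]

```text
time: 6.5
position: [0.5451, 0.1237, 0.1982]
tool_rot: [0.633, 0.774, 0.002, 0.015]
ft_force: [-0.3, 0.7, -3.1]
grip_width: 0.06
```

```bash
python3 st.py
cat > lp.py <<'E'
from h import *
import sys
LX,LY,YAW=564.1,142.9,np.radians(12.14)
o=robot.get_obs(); p=o["position"]*1e3; d=p[:2]-[LX,LY]; k,s=np.cos(YAW),np.sin(YAW)
f=o["ft_force"]; R=Rotation.from_quat(o["tool_rot"]).as_matrix()
lf=lambda v:np.round([k*v[0]+s*v[1],-s*v[0]+k*v[1],v[2]],3)
print("t",round(o["time"],2),"lantern TCP x %.1f y %.1f z %.1f"%(k*d[0]+s*d[1],-s*d[0]+k*d[1],p[2]),"yaw err %.2f"%(np.degrees(np.arctan2(R[1,0],R[0,0]))-90-np.degrees(YAW)),"F_l",lf(f),"M_l",lf(o["moment"]),"w %.1f"%(o["grip_width"]*1e3),"zaxis_l",lf(R[:,2]))
E
python3 lp.py
```

```text
t 6.5 [545.1 123.7 198.2] ang 101.4 F [-0.34  0.71 -3.07] M [0.031 0.068 0.045] w 60.0 v 0.031 [0.6333 0.7737 0.0022 0.0155]
t 6.5 lantern TCP x -22.6 y -14.8 z 198.2 yaw err -0.75 F_l [-0.186  0.766 -3.069] M_l [0.044 0.06  0.045] w 60.0 zaxis_l [ 0.023 -0.022 -1.   ]
```

Request:
carry_out:
  steps:
    - [[0.3,1.4,0],0.7,1.0]
    - [[0,0,0],0,1.0]
    - [[0,0,-1.5],0,1.0]
    - [[0,0,0],0,1.0]
    - [[0,0,0],0,1.0]

```text
time: 7.0
position: [0.5526, 0.1369, 0.1869]
tool_rot: [0.629, 0.777, 0.004, 0.019]
ft_force: [-0.3, 0.2, -2.3]
grip_width: 0.0597
```

```bash
python3 lp.py;  python3 - <<'E'
from h import *
c=snap("wrist","w3")
im=np.array(c["pixels"])[:,:,::-1].copy()
save(im,"w3c",(140,60,500,330),2.2)
E
```

```text
t 7.0 lantern TCP x -12.5 y -3.4 z 186.9 yaw err -0.12 F_l [-0.215  0.243 -2.306] M_l [0.045 0.043 0.049] w 59.7 zaxis_l [ 0.031 -0.024 -0.999]
```

View pics/w3c.png

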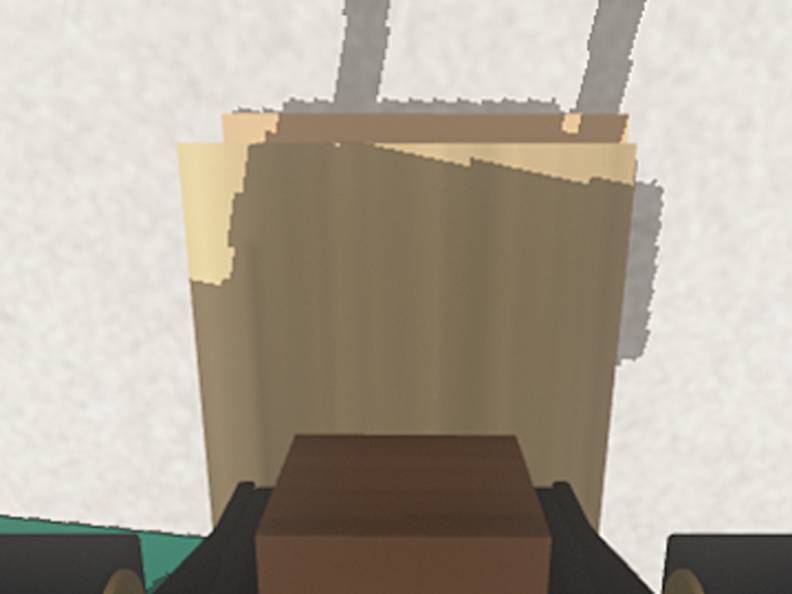

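Run:
```python
from h import *
c=load("w3"); f=lambda a: np.array(a,float)/2.2+[140-.3,60-.3]
LX,LY,YAW=564.1,142.9,np.radians(12.14);k,s=np.cos(YAW),np.sin(YAW)
def lf(P): d=P[:,:2]*1e3-[LX,LY]; return np.c_[k*d[:,0]+s*d[:,1],-s*d[:,0]+k*d[:,1]].round(1)
print("cradle",lf(ray(c,f([(222,113),(628,113)]),.018)).tolist())
for z in(.134,.137,.140): print("panel near end",z,lf(ray(c,f([(178,143),(636,143)]),z)).tolist())
print("panel far-ish sides",lf(ray(c,f([(211,520),(598,520)]),.137)).tolist())
```

```text
cradle [[-106.8, -77.4], [-106.7, 77.4]]
panel near end 0.134 [[-98.2, -59.4], [-98.2, 50.5]]
panel near end 0.137 [[-98.3, -58.5], [-98.3, 49.7]]
panel near end 0.14 [[-98.3, -57.6], [-98.3, 48.9]]
panel far-ish sides [[3.0, -59.5], [1.6, 49.5]]
```

Request:
carry_out:
  steps:
    - [[-0.5,0.3,0],0.15,1.0]
    - [[0,0,-1.5],0,1.0]
    - [[0,0,-1],0,1.0]
    - [[0,0,0],0,1.0]
  squeeze: 9

```text
time: 7.45
position: [0.5478, 0.1404, 0.164]
tool_rot: [0.628, 0.778, 0.006, 0.02]
ft_force: [-0.1, 0.6, -1.7]
grip_width: 0.0605
```

```bash
python3 lp.py
```

```text
t 7.45 lantern TCP x -16.5 y 1.0 z 164.0 yaw err 0.03 F_l [ 0.049  0.577 -1.661] M_l [0.079 0.097 0.   ] w 60.5 zaxis_l [ 0.035 -0.024 -0.999]
```

Request:
carry_out:
  steps:
    - [[0,0,-1],0,1.0]
    - [[0,0,-0.5],0,1.0]
    - [[0,0,-0.5],0,1.0]
    - [[0,0,0],0,1.0]

```text
time: 7.85
position: [0.5492, 0.1406, 0.1438]
tool_rot: [0.628, 0.778, 0.007, 0.021]
ft_force: [0.2, -0.4, -2.8]
grip_width: 0.0601
```

```bash
python3 lp.py
```

```text
t 7.85 lantern TCP x -15.1 y 0.9 z 143.8 yaw err 0.01 F_l [ 0.055 -0.46  -2.845] M_l [0.088 0.096 0.044] w 60.1 zaxis_l [ 0.038 -0.024 -0.999]
```

Request:
carry_out:
  steps:
    - [[0,0,-0.4],0,1.0]
    - [[0,0,-0.4],0,1.0]
    - [[0,0,0],0,1.0]

```text
time: 8.15
position: [0.5519, 0.1409, 0.1366]
tool_rot: [0.628, 0.778, 0.01, 0.023]
ft_force: [0.2, 0.1, -0.4]
grip_width: 0.0597
```

```bash
python3 lp.py
```

```text
t 8.15 lantern TCP x -12.3 y 0.6 z 136.6 yaw err -0.06 F_l [ 0.193  0.013 -0.359] M_l [0.146 0.063 0.024] w 59.7 zaxis_l [ 0.044 -0.025 -0.999]
```

Request:
carry_out:
  steps:
    - [[-0.4,-0.1,-0.3],0,1.0]
    - [[-0.1,0,-0.4],0,1.0]
    - [[-0.1,0,-0.3],0,1.0]
    - [[0,0,0],0,1.0]

```text
time: 8.55
position: [0.5489, 0.1399, 0.1274]
tool_rot: [0.629, 0.777, 0.012, 0.027]
ft_force: [1.9, 1.0, -0.4]
grip_width: 0.0602
```

```bash
python3 lp.py
```

```text
t 8.55 lantern TCP x -15.5 y 0.3 z 127.4 yaw err -0.12 F_l [ 2.077  0.563 -0.402] M_l [ 0.195 -0.095 -0.067] w 60.2 zaxis_l [ 0.053 -0.026 -0.998]
```

Request:
carry_out:
  steps:
    - [[-0.1,0,-0.3],0.1,1.0]
    - [[-0.1,0,-0.3],0,1.0]
    - [[0,0,0],0,1.0]

```text
time: 8.85
position: [0.5489, 0.14, 0.1217]
tool_rot: [0.628, 0.778, 0.014, 0.028]
ft_force: [2.0, 0.8, 0.9]
grip_width: 0.0602
```

```bash
python3 lp.py
python3 - <<'E'
from h import *
c=snap("wrist","w4"); d=snap("side","s4")
a=cv2.resize(np.array(c["pixels"])[:,:,::-1][40:340,120:520],None,fx=1.9,fy=1.9)
b=cv2.resize(np.array(d["pixels"])[:,:,::-1][170:290,260:400],None,fx=1,fy=1)
b=cv2.resize(np.array(d["pixels"])[:,:,::-1][150:290,250:410],None,fx=3,fy=3,interpolation=cv2.INTER_CUBIC)
b=cv2.resize(b,(480,420)); 
h=600; A=cv2.resize(a,(400,300)); 
canvas=np.zeros((600,800,3),np.uint8); canvas[:300,:400]=A; canvas[180:600,320:800]=np.clip(b*1.5,0,255)
cv2.imwrite("pics/mix4.png",canvas)
E
```

```text
t 8.85 lantern TCP x -15.4 y 0.4 z 121.7 yaw err -0.03 F_l [2.173 0.388 0.881] M_l [ 0.274 -0.322 -0.096] w 60.2 zaxis_l [ 0.058 -0.026 -0.998]
```

View pics/mix4.png

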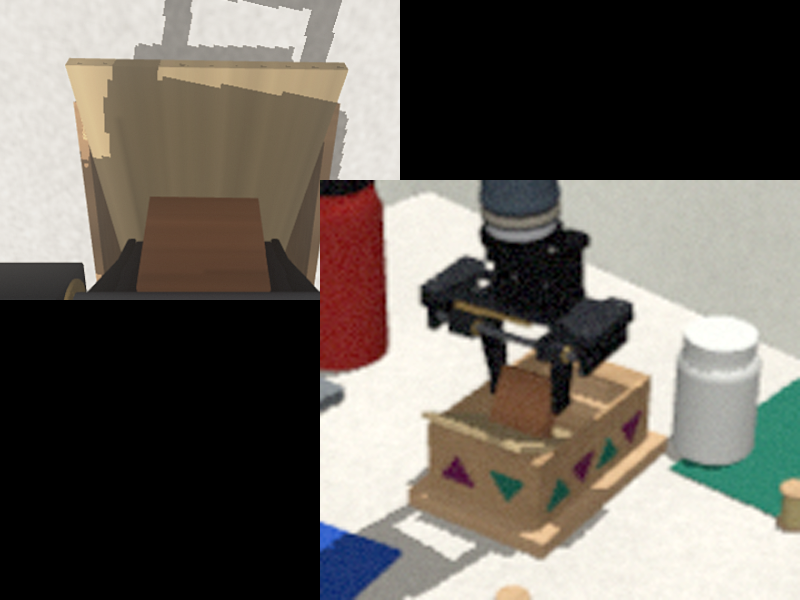

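```bash
cat > pf.py <<'E'
from h import *
from scipy.optimize import least_squares
LX,LY,YAW=.5641,.1429,np.radians(12.14)
RL=Rotation.from_euler("z",YAW)
def W(p,M): return RL.apply(Rotation.from_euler("zyx",[0,p[3],p[4]]).apply(M)+p[:3])+[LX,LY,0]
def pfit(c,uv,M,p0):
    r=least_squares(lambda p:(proj(c,W(p,M))-uv).ravel(),p0,x_scale=[.01,.01,.01,.1,.1]); p=r.x
    print("panel lantern xyz mm",(p[:3]*1e3).round(1),"pitch(far down+) %.1f roll %.1f"%tuple(np.degrees(p[3:])),"res",r.fun.reshape(-1,2).round(1).tolist())
    for n,m in(("far lower",(85,0,0)),("far upper",(85,0,6)),("near lower",(-85,0,0)),("near upper",(-85,0,6)),("grasp",(0,0,53))):
        print(n,(RL.inv().apply(W(p,np.array([m])/1e3)-[LX,LY,0])*1e3).round(1)[0])
    return p
E
python3 - <<'E'
from pf import *
c=load("w4"); uv=np.array([(67,59),(347,64),(69,66),(346,69),(150,197),(258,198)],float)+[120,40]
M=np.array([(-85,-55,0),(-85,55,0),(-85,-55,6),(-85,55,6),(-10,-30,61),(-10,30,61)])/1e3
pfit(c,uv,M,[-.02,0,.08,.2,0])
E
python3 lp.py
```

```text
panel lantern xyz mm [-87.1  -2.2  29.6] pitch(far down+) 72.8 roll -2.8 res [[0.5, -2.8], [-0.2, -7.3], [-1.0, 6.0], [0.4, 3.2], [6.3, 1.6], [-5.9, -0.1]]
far lower [-62.   -6.2 -51.5]
far upper [-56.2  -6.1 -49.7]
near lower [-112.3    1.8  110.7]
near upper [-106.6    1.9  112.5]
grasp [-36.5  -1.4  45.3]
t 8.95 lantern TCP x -15.5 y 0.3 z 121.8 yaw err -0.03 F_l [ 3.032  0.598 -0.298] M_l [ 0.133 -0.403 -0.137] w 59.8 zaxis_l [ 0.058 -0.026 -0.998]
```

Run:
```python
from pf import *
c=load("w4"); uv=np.array([(67,59),(347,64),(69,66),(346,69),(150,197),(258,198)],float)+[120,40]
M=np.array([(-85,-55,0),(-85,55,0),(-85,-55,6),(-85,55,6),(-10,-30,6),(-10,30,6)])/1e3
pfit(c,uv,M,[-.02,0,.08,.2,0])
```

```text
panel lantern xyz mm [-35.   -0.6  70.2] pitch(far down+) 27.0 roll -3.8 res [[2.6, 1.6], [-3.2, -3.0], [-2.9, 2.0], [2.5, -0.7], [0.6, 1.1], [0.8, -1.3]]
far lower [40.8 -3.1 31.7]
far upper [43.5 -2.8 37.1]
near lower [-110.7    1.9  108.7]
near upper [-108.     2.3  114. ]
grasp [-10.9   2.5 117.4]
```

Request:
carry_out:
  steps:
    - [[0,0,0],0,1.0]
    - [[0,0,1.2],0,1.0]
    - [[0,0.05,1.2],0,1.0]
    - [[0,0,1.2],0,1.0]
    - [[0,0,0],0,1.0]
  squeeze: 20

```text
time: 9.45
position: [0.5396, 0.1398, 0.1568]
tool_rot: [0.627, 0.779, 0.006, 0.021]
ft_force: [0.8, 0.5, -1.9]
grip_width: 0.06
```

```bash
python3 lp.py
```

```text
t 9.45 lantern TCP x -24.6 y 2.2 z 156.8 yaw err 0.17 F_l [ 0.86   0.316 -1.932] M_l [ 0.115 -0.031 -0.029] w 60.0 zaxis_l [ 0.036 -0.024 -0.999]
```

Request:
carry_out:
  steps:
    - [[1,0.2,0.1],-0.1,1.0]
    - [[1,0.2,0.1],0,1.0]
    - [[1,0.1,0],0,1.0]
    - [[1,0.2,0],0,1.0]
    - [[0,0,0],0,1.0]

```text
time: 9.95
position: [0.5805, 0.1473, 0.157]
tool_rot: [0.627, 0.779, 0.004, 0.019]
ft_force: [-0.2, 0.5, -2.4]
grip_width: 0.0599
```

```bash
python3 lp.py
```

```text
t 9.95 lantern TCP x 17.0 y 0.8 z 157.0 yaw err 0.12 F_l [-0.085  0.557 -2.353] M_l [ 0.089 -0.033 -0.008] w 59.9 zaxis_l [ 0.029 -0.024 -0.999]
```

Request:
carry_out:
  steps:
    - [[0.5,0.1,0],0,1.0]
    - [[0.4,0.1,0],-0.1,1.0]
    - [[0,0,0],0,1.0]

```text
time: 10.25
position: [0.5875, 0.1491, 0.1553]
tool_rot: [0.628, 0.778, 0.001, 0.016]
ft_force: [-2.1, -1.1, -0.3]
grip_width: 0.0599
```

```bash
python3 lp.py
```

```text
t 10.25 lantern TCP x 24.2 y 1.1 z 155.3 yaw err 0.05 F_l [-2.245 -0.608 -0.264] M_l [ 0.008  0.393 -0.071] w 59.9 zaxis_l [ 0.021 -0.023 -1.   ]
```

Run:
```python
from pf import *
c=snap("wrist","w5"); im=np.array(c["pixels"])[:,:,::-1].copy()
M=np.array([(-85,-55,0),(-85,55,0),(-85,-55,6),(-85,55,6),(-10,-30,6),(-10,30,6),(85,55,6),(85,-55,6)])/1e3
for th,col in((29.5,(255,0,255)),(22,(0,255,0))):
    t=np.radians(th); g=np.array([24.3,0,152.3])/1e3
    p=[g[0]-.053*np.sin(t),-.000,g[2]-.053*np.cos(t),t,0]
    for u in proj(c,W(p,M)): cv2.circle(im,tuple(int(round(v)) for v in u),2,col,-1)
save(im,"w5o",(120,20,520,320),2)
```

```text
(no output)
```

View pics/w5o.png

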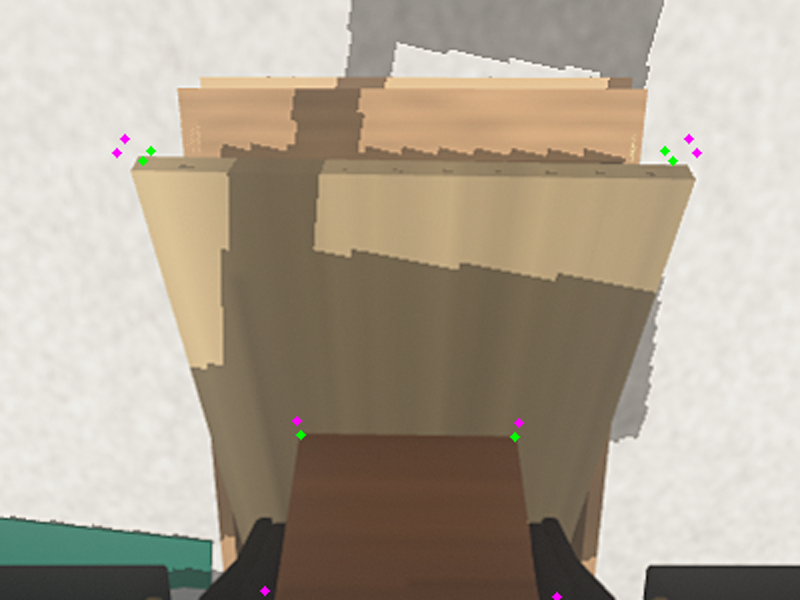

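Run:
```python
from pf import *
c=load("w5"); uv=np.array([(138,157),(686,165),(132,170),(695,181),(299,434),(517,436)],float)/2+[119.7,19.7]
M=np.array([(-85,-55,0),(-85,55,0),(-85,-55,6),(-85,55,6),(-10,-30,6),(-10,30,6)])/1e3
p=pfit(c,uv,M,[.0,0,.1,.45,0])
c2=load("w4"); uv=np.array([(67,66),(347,69),(69,59),(346,64),(150,197),(258,198)],float)+[120,40]
pfit(c2,uv,M[[2,3,0,1,4,5]],[-.02,0,.08,.3,0])
```

```text
panel lantern xyz mm [  2.7  -0.3 104.6] pitch(far down+) 28.8 roll -3.9 res [[0.3, 1.2], [-0.0, -1.3], [-0.3, 2.1], [0.2, -2.2], [0.3, 1.2], [-0.5, -1.1]]
far lower [77.1 -3.1 63.7]
far upper [80.  -2.7 69. ]
near lower [-71.8   2.4 145.5]
near upper [-68.9   2.8 150.7]
grasp [ 28.2   2.8 150.9]
panel lantern xyz mm [-34.9  -0.5  70.3] pitch(far down+) 26.9 roll -3.4 res [[-1.1, 2.0], [1.4, -0.7], [0.6, 1.6], [-2.2, -3.0], [0.7, 1.0], [1.0, -1.1]]
far lower [40.8 -2.8 31.9]
far upper [43.6 -2.4 37.2]
near lower [-110.7    1.8  108.7]
near upper [-108.     2.1  114. ]
grasp [-10.9   2.3 117.4]
```

Run:
```python
from pf import *
M=np.array([(-85,-55,0),(-85,55,0),(-85,-55,6),(-85,55,6),(-10,-30,6),(-10,30,6)])/1e3
def W6(p,M): return RL.apply(Rotation.from_euler("ZYX",[p[5],p[3],p[4]]).apply(M)+p[:3])+[LX,LY,0]
for n,uv,p0 in(("w5",np.array([(138,157),(686,165),(132,170),(695,181),(299,434),(517,436)],float)/2+[119.7,19.7],[0,0,.1,.45,0,0]),
  ("w4",np.array([(69,59),(346,64),(67,66),(347,69),(150,197),(258,198)],float)+[120,40],[-.03,0,.08,.45,0,0])):
    c=load(n); r=least_squares(lambda p:(proj(c,W6(p,M))-uv).ravel(),p0,x_scale=[.01,.01,.01,.1,.1,.1])
    print(n,(r.x[:3]*1e3).round(1),"pitch roll yaw",np.degrees(r.x[3:]).round(2),r.fun.reshape(-1,2).round(1).tolist())
c=load("w5"); f=lambda a: np.array(a,float)/2+[119.7,19.7]
# near rim + cradle check of camera: outer near rim corners z90 at (178,88),(647,88)
P=ray(c,f([(178,88),(647,88)]),.09)-[LX,LY,0]; print("near rim lantern",(RL.inv().apply(P)*1e3).round(1).tolist(),"expect -93,-+63")
o=robot.get_obs(); R=RL.inv()*Rotation.from_quat(o["tool_rot"]); print("tool x axis in lantern",R.as_matrix()[:,0].round(3))
```

```text
w5 [  2.7  -0.3 104.5] pitch roll yaw [28.72 -1.97 -1.65] [[0.6, -0.2], [0.3, 0.2], [-0.5, 0.4], [-0.0, -0.5], [0.1, -0.1], [-0.6, 0.2]]
w4 [-34.9  -0.8  70.3] pitch roll yaw [26.81 -2.52 -1.87] [[1.0, -0.2], [-1.8, -1.1], [-0.9, 0.1], [1.5, 1.2], [-0.0, 0.1], [0.3, -0.0]]
near rim lantern [[-92.9, -62.6, 90.0], [-92.7, 62.8, 90.0]] expect -93,-+63
tool x axis in lantern [-0.001  1.    -0.023]
```

Request:
carry_out:
  steps:
    - [[-0.6,-0.1,0],0.8,1.0]
    - [[0,0,0],0,1.0]
    - [[0,0,0],0,1.0]
  squeeze: 12

```text
time: 10.6
position: [0.5812, 0.1481, 0.1556]
tool_rot: [0.622, 0.783, 0.002, 0.016]
ft_force: [0.3, 0.1, -2.5]
grip_width: 0.0602
```

```bash
python3 lp.py
```

```text
t 10.6 lantern TCP x 17.8 y 1.5 z 155.6 yaw err 0.90 F_l [ 0.36   0.059 -2.524] M_l [ 0.059 -0.047 -0.003] w 60.2 zaxis_l [ 0.024 -0.023 -0.999]
```

Request:
carry_out:
  steps:
    - [[0,0,-0.3],0,1.0]
    - [[0,0,0],0,1.0]
    - [[0,0,-0.2],0,1.0]
    - [[0,0,0],0,1.0]

```text
time: 11.0
position: [0.581, 0.1477, 0.1514]
tool_rot: [0.622, 0.783, 0.002, 0.017]
ft_force: [-0.8, -0.3, -1.3]
grip_width: 0.0598
```

```bash
python3 lp.py
```

```text
t 11.0 lantern TCP x 17.6 y 1.2 z 151.4 yaw err 0.88 F_l [-0.837 -0.109 -1.268] M_l [ 0.176  0.185 -0.084] w 59.8 zaxis_l [ 0.024 -0.024 -0.999]
```

Request:
carry_out:
  steps:
    - [[-0.4,-0.1,-0.3],0,1.0]
    - [[-0.4,-0.1,-0.3],0,1.0]
    - [[-0.4,-0.1,-0.3],0,1.0]
    - [[0,0,0],0,1.0]

```text
time: 11.4
position: [0.5694, 0.1449, 0.1418]
tool_rot: [0.622, 0.782, 0.003, 0.018]
ft_force: [0.3, -0.0, -1.5]
grip_width: 0.0601
```

```bash
python3 lp.py
```

```text
t 11.4 lantern TCP x 5.6 y 0.9 z 141.8 yaw err 0.84 F_l [ 0.316 -0.083 -1.47 ] M_l [0.083 0.078 0.04 ] w 60.1 zaxis_l [ 0.028 -0.023 -0.999]
```

```bash
cat > corner.py <<'E'
from pf import *
import sys
def corners(c):
    hsv=cv2.cvtColor(np.array(c["pixels"]),cv2.COLOR_RGB2HSV)
    m=((hsv[...,1]>60)&(hsv[...,0]<30)&(hsv[...,2]>60)).astype(np.uint8); m[230:]=0
    m[:,:100]=0; m[:,560:]=0
    n,l,s,_=cv2.connectedComponentsWithStats(m); i=1+np.argmax(s[1:,4]); v,u=np.where(l==i)
    a=np.median(v[u==u.min()]); b=np.median(v[u==u.max()]); return np.array([(u.min(),a),(u.max()+1,b)],float)
def solve(c,uv):
    M=lambda p: RL.apply(np.array([(p[0],p[1]-.055,p[2]-p[3]),(p[0],p[1]+.055,p[2]+p[3])]))+[LX,LY,0]
    r=least_squares(lambda p:(proj(c,M(p))-uv).ravel(),[-.07,0,.12,0],x_scale=.01); return (r.x*1e3).round(1)
if __name__=="__main__":
    n=sys.argv[1]; c=load(n) if len(sys.argv)>2 else snap("wrist",n)
    uv=corners(c); print(n,uv.tolist(),"near upper edge x,y,z,dz(lantern)",solve(c,uv))
E
python3 corner.py w5 old; python3 corner.py w6; python3 lp.py
```

```text
w5 [[186.0, 106.0], [468.0, 109.5]] near upper edge x,y,z,dz(lantern) [-68.8   7.9 149.9 -16.1]
w6 [[200.0, 111.5], [451.0, 103.5]] near upper edge x,y,z,dz(lantern) [-86.4 -31.2 124.6  88.2]
t 11.45 lantern TCP x 5.9 y 0.9 z 142.0 yaw err 0.85 F_l [-0.77  -0.207 -1.727] M_l [ 0.062 -0.023  0.065] w 59.6 zaxis_l [ 0.028 -0.023 -0.999]
```

Request:
carry_out:
  steps:
    - [[-0.4,-0.1,-0.35],0,1.0]
    - [[-0.4,-0.1,-0.35],0,1.0]
    - [[0,0,0],0,1.0]

```text
time: 11.75
position: [0.5621, 0.143, 0.1346]
tool_rot: [0.622, 0.783, 0.004, 0.019]
ft_force: [-0.6, 0.0, -0.9]
grip_width: 0.0602
```

```bash
python3 lp.py; python3 corner.py w7
```

```text
t 11.75 lantern TCP x -1.9 y 0.5 z 134.6 yaw err 0.85 F_l [-0.587  0.131 -0.863] M_l [0.146 0.028 0.002] w 60.2 zaxis_l [ 0.03  -0.023 -0.999]
w7 [[204.0, 117.5], [454.0, 120.0]] near upper edge x,y,z,dz(lantern) [-91.   34.3 109.4 -98.2]
```

Request:
carry_out:
  steps:
    - [[0,0,0.2],0,1.0]
    - [[0,0,0],0,1.0]
    - [[0.6,0.15,0],0,1.0]
    - [[0.6,0.2,0],0,1.0]
    - [[0.6,0.15,0],0,1.0]
    - [[0,0,0],0,1.0]
  squeeze: 35

```text
time: 12.4
position: [0.5762, 0.1472, 0.1355]
tool_rot: [0.623, 0.782, -0.001, 0.014]
ft_force: [-3.7, -1.9, 1.8]
grip_width: 0.0597
```

```bash
python3 lp.py; python3 corner.py w8
```

```text
t 12.4 lantern TCP x 12.8 y 1.7 z 135.5 yaw err 0.84 F_l [-3.977 -1.048  1.847] M_l [-0.03   0.552 -0.241] w 59.7 zaxis_l [ 0.016 -0.023 -1.   ]
w8 [[200.0, 85.5], [455.0, 88.0]] near upper edge x,y,z,dz(lantern) [-89.4  -0.3 113.4   3. ]
```

Request:
carry_out:
  steps:
    - [[0.4,0.05,0.15],0,1.0]
    - [[0.4,0.05,0.1],0,1.0]
    - [[0,0,0],0,1.0]

```text
time: 12.75
position: [0.5785, 0.1477, 0.1366]
tool_rot: [0.623, 0.783, -0.006, 0.009]
ft_force: [-4.1, -1.3, 2.1]
grip_width: 0.0598
```

```bash
python3 lp.py
python3 - <<'E'
from pf import *
snap("wrist","w9")
E
```

```text
t 12.75 lantern TCP x 15.1 y 1.6 z 136.6 yaw err 0.85 F_l [-4.234 -0.385  2.089] M_l [-0.171  0.681 -0.263] w 59.8 zaxis_l [ 0.002 -0.022 -1.   ]
```

Request:
carry_out:
  steps:
    - [[0.7,0.15,0.1],0,1.0]
    - [[0.7,0.15,0.1],0,1.0]

```text
time: 13.0
position: [0.5865, 0.1495, 0.1379]
tool_rot: [0.622, 0.783, -0.012, 0.005]
ft_force: [-9.6, -4.8, 2.9]
grip_width: 0.0596
```

```bash
python3 lp.py
```

```text
t 13.0 lantern TCP x 23.3 y 1.7 z 137.9 yaw err 0.89 F_l [-10.367  -2.679   2.949] M_l [-0.233  1.661 -0.274] w 59.6 zaxis_l [-0.012 -0.022 -1.   ]
```

Request:
carry_out:
  steps:
    - [[0,-0.05,0.1],-0.3,1.0]

```text
time: 13.1
position: [0.5846, 0.1492, 0.1383]
tool_rot: [0.624, 0.781, -0.013, 0.002]
ft_force: [-6.2, 1.3, -0.1]
grip_width: 0.0597
```

```bash
python3 lp.py
python3 - <<'E'
from pf import *
c=snap("wrist","w10"); im=np.array(c["pixels"])[:,:,::-1].copy()
save(im,"w10",(120,20,520,320),2)
E
```

```text
t 13.1 lantern TCP x 21.3 y 1.8 z 138.3 yaw err 0.58 F_l [-5.802  2.594 -0.081] M_l [ 0.414  1.223 -0.103] w 59.7 zaxis_l [-0.018 -0.02  -1.   ]
```

View pics/w10.png

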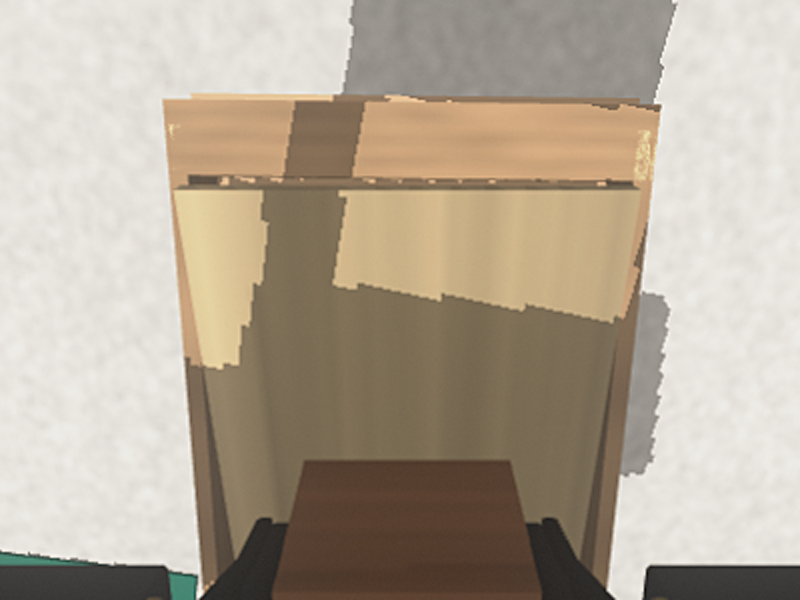

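Run:
```python
from pf import *
c=load("w10"); f=lambda a: np.array(a,float)/2+[119.7,19.7]
P=ray(c,f([(163,98),(660,104)]),.09)-[LX,LY,0]; print("near rim",(RL.inv().apply(P)*1e3).round(1).tolist())
uv=f([(176,188),(640,189),(302,461),(511,461)])
M=np.array([(-85,-55,6),(-85,55,6),(-10,-30,6),(-10,30,6)])/1e3
def W6(p,M): return RL.apply(Rotation.from_euler("ZYX",[p[5],p[3],p[4]]).apply(M)+p[:3])+[LX,LY,0]
r=least_squares(lambda p:(proj(c,W6(p,M))-uv).ravel(),[.01,0,.08,.3,0,0],x_scale=[.01,.01,.01,.1,.1,.1])
print((r.x[:3]*1e3).round(1),"pitch roll yaw",np.degrees(r.x[3:]).round(2),r.fun.round(1))
for n,m in(("far lower",(85,0,0)),("far upper L",(85,-55,6)),("far upper R",(85,55,6)),("near lower",(-85,0,0)),("near upper L",(-85,-55,6)),("near upper R",(-85,55,6)),("g",(0,0,53))):
    print(n,(RL.inv().apply(W6(r.x,np.array([m])/1e3)-[LX,LY,0])*1e3).round(1)[0])
```

```text
near rim [[-93.0, -62.6, 90.0], [-92.7, 62.7, 90.0]]
[10.8  0.3 84.5] pitch roll yaw [11.67 -1.58  0.19] [-0.2 -0.3 -0.1  0.   0.7  0.1 -0.4  0.2]
far lower [94.1  0.6 67.3]
far upper L [ 95.8 -54.2  74.6]
far upper R [94.8 55.7 71.7]
near lower [-72.4   0.  101.7]
near upper L [-70.7 -54.8 109. ]
near upper R [-71.7  55.2 106.1]
g [ 21.5   1.8 136.4]
```

Request:
carry_out:
  steps:
    - [[0.35,0.05,-0.3],0,1.0]
    - [[0.3,0.05,-0.3],0,1.0]

```text
time: 13.35
position: [0.5844, 0.149, 0.1338]
tool_rot: [0.624, 0.781, -0.019, -0.002]
ft_force: [-10.2, -5.0, 10.6]
grip_width: 0.0601
```

```bash
python3 lp.py
```

```text
t 13.35 lantern TCP x 21.1 y 1.7 z 133.8 yaw err 0.65 F_l [-10.993  -2.781  10.558] M_l [-0.03   1.673 -0.135] w 60.1 zaxis_l [-0.032 -0.021 -0.999]
```

Request:
carry_out:
  steps:
    - [[0.1,0.0,0.15],0,1.0]

```text
time: 13.45
position: [0.5836, 0.1489, 0.1353]
tool_rot: [0.624, 0.781, -0.02, -0.004]
ft_force: [-5.3, -1.8, -2.1]
grip_width: 0.0596
```

```bash
python3 lp.py
cat > edge.py <<'E'
from pf import *
import sys
def W6(p,M): return RL.apply(Rotation.from_euler("ZYX",[p[5],p[3],p[4]]).apply(M)+p[:3])+[LX,LY,0]
def g1(c): return cv2.GaussianBlur(np.array(c["pixels"]).astype(np.float32).sum(2)/3,(3,3),0)
def edges(c,ve):
    g=g1(c); dv=np.gradient(g,axis=0)
    a=ve-12
    out=[]
    for cols in((216,246),(300,420)):   # lit parts of the near end
        v=[a+np.argmax(dv[a:ve+14,u]) for u in range(*cols)]; out.append((np.mean(cols),np.median(v)))
    return out
n=sys.argv[1]; c=load(n) if len(sys.argv)>3 else snap("wrist",n)
ve=int(sys.argv[2]); print(edges(c,ve))
g=g1(c); v0=int(np.median([e[1] for e in edges(c,ve)]))
print("profile rows",v0-20,v0+10); 
for u in(225,360): print(u,g[v0-20:v0+10,u].astype(int).tolist())
hs=g[v0+4:v0+8].mean(0); print("left",198,hs[198:222].astype(int).tolist()); print("right",424,hs[424:452].astype(int).tolist())
# block base: brown transition
for u in(290,360): print("block",u,240,g[236:262,u].astype(int).tolist())
E
python3 edge.py w10 114 old; echo; python3 edge.py w11 114
```

```text
t 13.45 lantern TCP x 20.3 y 1.8 z 135.3 yaw err 0.64 F_l [-5.535 -0.689 -2.113] M_l [ 0.183  1.228 -0.21 ] w 59.6 zaxis_l [-0.036 -0.02  -0.999]
[(np.float64(231.0), np.float64(115.0)), (np.float64(360.0), np.float64(115.0))]
profile rows 95 125
225 [162, 160, 158, 156, 155, 156, 157, 158, 160, 162, 164, 158, 131, 99, 83, 81, 86, 101, 115, 139, 175, 195, 195, 194, 194, 194, 195, 195, 195, 195]
360 [160, 160, 160, 159, 159, 159, 161, 162, 164, 165, 167, 169, 171, 162, 133, 114, 114, 110, 103, 115, 145, 164, 166, 165, 164, 164, 164, 164, 164, 164]
left 198 [226, 226, 225, 224, 223, 224, 217, 190, 168, 174, 190, 198, 198, 199, 199, 200, 200, 200, 201, 200, 200, 199, 198, 197]
right 424 [166, 166, 165, 164, 163, 162, 162, 162, 162, 163, 164, 165, 166, 167, 167, 164, 159, 157, 156, 158, 176, 208, 226, 228, 226, 227, 227, 228]
block 290 240 [105, 105, 105, 105, 105, 105, 104, 104, 104, 104, 104, 105, 104, 93, 76, 64, 63, 64, 64, 64, 64, 65, 65, 66, 66, 66]
block 360 240 [101, 101, 101, 101, 101, 101, 101, 101, 101, 101, 101, 102, 101, 92, 76, 64, 62, 64, 65, 65, 66, 65, 65, 65, 66, 65]

[
[... 254 characters left out ...]
60 [157, 159, 160, 161, 160, 160, 160, 159, 160, 161, 163, 164, 166, 168, 169, 171, 162, 129, 97, 102, 138, 165, 168, 166, 166, 166, 166, 166, 166, 166]
left 198 [227, 226, 225, 224, 224, 221, 203, 175, 159, 158, 159, 158, 164, 182, 196, 200, 200, 200, 201, 201, 202, 202, 202, 202]
right 424 [167, 166, 165, 164, 163, 163, 164, 165, 165, 166, 167, 168, 169, 166, 160, 158, 159, 158, 158, 157, 159, 180, 214, 229, 229, 228, 228, 227]
block 290 240 [105, 105, 105, 105, 105, 105, 105, 105, 105, 104, 104, 105, 105, 105, 98, 80, 64, 60, 62, 63, 63, 64, 64, 64, 65, 65]
block 360 240 [102, 102, 102, 102, 102, 102, 102, 102, 102, 102, 102, 102, 102, 103, 101, 88, 70, 62, 63, 64, 64, 64, 64, 64, 64, 64]
```

```bash
cat > est.py <<'E'
from pf import *
import sys
def W6(p,M): return RL.apply(Rotation.from_euler("ZYX",[np.radians(.2),p[3],np.radians(-1.6)]).apply(M)+p[:3])+[LX,LY,0]
M=np.array([(-85,-55,6),(-85,55,6),(-10,-15,6),(-10,15,6)])/1e3
def est(c,vn,ul,ur,vb):
    def res(p):
        q=proj(c,W6(p,M)); return [q[0,0]-ul,q[1,0]-ur,q[:2,1].mean()-vn,q[2:,1].mean()-vb]
    r=least_squares(res,[.01,0,.08,.2],x_scale=[.01,.01,.01,.1]); p=r.x
    print("c",(p[:3]*1e3).round(1),"pitch %.1f"%np.degrees(p[3]),"cost %.2f"%r.cost)
    for n,m in(("far lower",(85,0,0)),("far upper",(85,0,6)),("near lower",(-85,0,0)),("near upper",(-85,0,6)),("g",(0,0,53))):
        print(n,(RL.inv().apply(W6(p,np.array([m])/1e3)-[LX,LY,0])*1e3).round(1)[0])
if __name__=="__main__": est(load(sys.argv[1]),*map(float,sys.argv[2:]))
E
python3 est.py w10 114.3 207.6 439.7 250; python3 est.py w11 115.8 210.8 437.6 251.2
```

```text
c [10.8  0.4 83.7] pitch 12.3 cost 0.00
far lower [93.8  0.6 65.6]
far upper [95.1  0.8 71.4]
near lower [-7.230e+01  1.000e-01  1.017e+02]
near upper [-71.    0.2 107.6]
g [ 22.    1.9 135.4]
c [10.1  0.5 80.2] pitch 11.1 cost 0.00
far lower [93.5  0.8 63.9]
far upper [94.6  0.9 69.8]
near lower [-73.3   0.2  96.6]
near upper [-72.2   0.4 102.4]
g [ 20.3   2.  132.2]
```

Request:
carry_out:
  steps:
    - [[0.35,0.05,-0.1],0,1.0]
    - [[0.3,0.05,-0.15],0,1.0]
    - [[0.15,0.0,0],0,1.0]

```text
time: 13.8
position: [0.584, 0.1487, 0.1347]
tool_rot: [0.624, 0.781, -0.027, -0.009]
ft_force: [-5.0, -0.1, 0.9]
grip_width: 0.0599
```

```bash
python3 lp.py; python3 edge.py w12 117
```

```text
t 13.8 lantern TCP x 20.7 y 1.5 z 134.7 yaw err 0.69 F_l [-4.947  0.986  0.947] M_l [ 0.251  0.848 -0.273] w 59.9 zaxis_l [-0.053 -0.019 -0.998]
[(np.float64(231.0), np.float64(116.0)), (np.float64(360.0), np.float64(117.0))]
profile rows 96 126
225 [163, 164, 164, 163, 162, 160, 157, 155, 155, 156, 158, 160, 162, 162, 164, 153, 117, 86, 82, 104, 146, 185, 200, 200, 199, 199, 200, 200, 200, 200]
360 [155, 156, 158, 160, 160, 160, 160, 159, 160, 160, 161, 163, 164, 166, 168, 169, 171, 161, 126, 95, 102, 138, 165, 168, 166, 166, 166, 166, 166, 166]
left 198 [226, 226, 225, 225, 224, 224, 222, 205, 177, 160, 158, 159, 158, 164, 182, 197, 201, 201, 201, 201, 202, 202, 203, 202]
right 424 [166, 165, 164, 163, 163, 164, 165, 166, 167, 168, 169, 169, 165, 160, 158, 158, 159, 159, 158, 157, 160, 183, 217, 232, 231, 230, 229, 229]
block 290 240 [106, 106, 106, 106, 106, 106, 106, 106, 106, 105, 105, 105, 105, 106, 105, 94, 76, 63, 61, 62, 63, 63, 63, 64, 64, 65]
block 360 240 [102, 103, 103, 103, 102, 102, 102, 102, 102, 102, 103, 102, 102, 103, 104, 101, 85, 66, 61, 63, 63, 64, 64, 64, 64, 64]
```

```bash
python3 est.py w12 116.6 211.8 436.5 252
```

```text
c [10.2  0.2 79.9] pitch 10.9 cost 0.00
far lower [93.6  0.5 63.8]
far upper [94.8  0.6 69.7]
near lower [-73.3  -0.1  96. ]
near upper [-7.210e+01  1.000e-01  1.019e+02]
g [ 20.2   1.7 131.9]
```

Request:
carry_out:
  steps:
    - [[0.45,0.1,0],0,1.0]
    - [[0.35,0.05,-0.2],0,1.0]
    - [[0.2,0.05,-0.2],0,1.0]
    - [[0.15,0.0,-0.05],0,1.0]
  squeeze: 16

```text
time: 14.25
position: [0.5854, 0.1489, 0.1322]
tool_rot: [0.623, 0.781, -0.035, -0.017]
ft_force: [-4.7, -1.5, 4.0]
grip_width: 0.0602
```

```bash
python3 lp.py; python3 edge.py w13 119
```

```text
t 14.25 lantern TCP x 22.1 y 1.4 z 132.2 yaw err 0.75 F_l [-4.88  -0.515  3.965] M_l [ 0.254  0.835 -0.26 ] w 60.2 zaxis_l [-0.076 -0.019 -0.997]
[(np.float64(231.0), np.float64(118.0)), (np.float64(360.0), np.float64(115.0))]
profile rows 96 126
225 [164, 164, 164, 162, 160, 157, 156, 155, 156, 158, 160, 162, 163, 161, 142, 109, 86, 82, 84, 83, 82, 95, 140, 187, 204, 204, 203, 202, 202, 202]
360 [101, 102, 103, 104, 103, 103, 104, 102, 101, 114, 143, 163, 167, 168, 169, 171, 160, 123, 107, 140, 180, 179, 149, 144, 162, 169, 167, 167, 167, 167]
left 198 [227, 227, 226, 226, 225, 225, 223, 206, 177, 160, 158, 159, 159, 159, 158, 158, 166, 185, 200, 202, 202, 203, 203, 204]
right 424 [165, 164, 165, 165, 166, 167, 168, 170, 169, 149, 106, 84, 109, 146, 160, 158, 158, 158, 158, 158, 157, 169, 199, 225, 231, 230, 230, 230]
block 290 240 [107, 107, 107, 106, 106, 106, 106, 107, 107, 106, 105, 105, 105, 106, 106, 107, 104, 90, 70, 61, 61, 61, 62, 63, 63, 63]
block 360 240 [104, 104, 104, 104, 104, 104, 104, 104, 104, 104, 104, 104, 104, 104, 104, 104, 104, 96, 78, 63, 60, 62, 63, 63, 64, 64]
```

```bash
python3 est.py w13 118.4 214.7 432.8 253.8
```

```text
c [12.1 -0.2 77.9] pitch 8.5 cost 0.00
far lower [96.2  0.  65.3]
far upper [97.1  0.2 71.2]
near lower [-72.   -0.5  90.5]
near upper [-71.1  -0.4  96.4]
g [ 20.    1.3 130.3]
```

Request:
carry_out:
  steps:
    - [[0.2,0.05,-0.3],0,1.0]
    - [[0.15,0.05,-0.3],0,1.0]
    - [[0.15,0.0,-0.25],0,1.0]
    - [[0.15,0,-0.05],0,1.0]

```text
time: 14.7
position: [0.5824, 0.1483, 0.1247]
tool_rot: [0.623, 0.781, -0.044, -0.024]
ft_force: [-5.8, -1.3, 2.5]
grip_width: 0.0596
```

```bash
python3 lp.py; python3 edge.py w14 122
```

```text
t 14.7 lantern TCP x 19.0 y 1.4 z 124.7 yaw err 0.77 F_l [-5.974  0.     2.485] M_l [ 0.166  0.839 -0.243] w 59.6 zaxis_l [-0.098 -0.018 -0.995]
[(np.float64(231.0), np.float64(120.0)), (np.float64(360.0), np.float64(123.0))]
profile rows 101 131
225 [161, 163, 164, 163, 162, 160, 158, 156, 155, 156, 157, 159, 161, 162, 164, 159, 134, 101, 83, 80, 78, 85, 126, 180, 204, 205, 203, 203, 203, 203]
360 [100, 100, 101, 102, 102, 102, 102, 103, 103, 103, 103, 103, 104, 105, 107, 108, 108, 107, 98, 89, 110, 159, 186, 182, 171, 167, 167, 167, 167, 168]
left 198 [226, 226, 227, 219, 189, 163, 157, 159, 159, 159, 159, 161, 159, 142, 109, 87, 83, 84, 84, 84, 84, 80, 97, 150]
right 424 [115, 109, 107, 108, 100, 84, 77, 78, 78, 78, 77, 77, 77, 78, 82, 92, 103, 107, 106, 106, 106, 106, 105, 106, 125, 175, 221, 232]
block 290 240 [109, 108, 108, 108, 108, 108, 108, 108, 108, 108, 108, 108, 108, 107, 107, 107, 107, 108, 108, 108, 103, 84, 63, 58, 60, 60]
block 360 240 [107, 107, 107, 107, 107, 107, 106, 106, 106, 106, 106, 106, 106, 106, 106, 106, 106, 106, 106, 107, 106, 94, 74, 61, 60, 61]
```

```bash
python3 est.py w14 123.4 220.8 428.6 257.3
```

```text
c [10.9  0.2 70.7] pitch 3.9 cost 0.00
far lower [95.7  0.5 64.9]
far upper [96.1  0.7 70.9]
near lower [-73.9  -0.1  76.6]
near upper [-73.5   0.1  82.6]
g [ 14.6   1.7 123.6]
```

Request:
carry_out:
  steps:
    - [[0.2,0.05,-0.3],0,1.0]
    - [[0.15,0.0,-0.3],0,1.0]
    - [[0.1,0.0,-0.1],0,1.0]

```text
time: 15.05
position: [0.5801, 0.148, 0.1183]
tool_rot: [0.623, 0.781, -0.049, -0.029]
ft_force: [-6.0, -0.8, 1.9]
grip_width: 0.0598
```

```bash
python3 lp.py; python3 edge.py w15 126
```

```text
t 15.05 lantern TCP x 16.7 y 1.6 z 118.3 yaw err 0.76 F_l [-6.023  0.487  1.896] M_l [ 0.132  0.749 -0.328] w 59.8 zaxis_l [-0.113 -0.017 -0.993]
[(np.float64(231.0), np.float64(124.0)), (np.float64(360.0), np.float64(132.0))]
profile rows 108 138
225 [164, 162, 161, 159, 157, 156, 156, 157, 159, 161, 163, 163, 165, 153, 122, 103, 109, 114, 114, 120, 129, 132, 130, 124, 126, 141, 152, 153, 151, 150]
360 [101, 102, 102, 102, 102, 102, 102, 103, 104, 104, 105, 106, 107, 107, 108, 105, 94, 94, 108, 118, 118, 115, 110, 106, 104, 112, 140, 164, 170, 168]
left 198 [202, 173, 159, 158, 158, 159, 159, 159, 161, 155, 127, 96, 84, 83, 83, 82, 83, 83, 84, 84, 83, 83, 83, 83]
right 424 [113, 111, 95, 78, 74, 76, 76, 77, 77, 78, 77, 76, 76, 76, 77, 77, 80, 91, 102, 106, 105, 105, 105, 105, 105, 103, 114, 163]
block 290 240 [110, 110, 110, 110, 110, 110, 110, 109, 109, 109, 109, 109, 109, 109, 109, 109, 109, 109, 108, 108, 108, 108, 110, 107, 87, 63]
block 360 240 [109, 109, 108, 108, 109, 108, 108, 108, 108, 108, 108, 108, 108, 107, 107, 108, 108, 107, 107, 107, 107, 107, 108, 109, 105, 86]
```

```bash
python3 est.py w15 133.6 223.8 425.6 260.6
python3 - <<'E'
from pf import *
c=load("w15"); g=cv2.GaussianBlur(np.array(c["pixels"]).astype(np.float32).sum(2)/3,(3,3),0)
for v in (138,145,150): print(v,"left",g[v,214:240].astype(int).tolist(),"right",g[v,414:432].astype(int).tolist())
E
```

```text
c [11.7  0.5 55.5] pitch 7.9 cost 0.00
far lower [95.9  0.7 43.9]
far upper [96.7  0.9 49.8]
near lower [-72.5   0.2  67.2]
near upper [-71.7   0.3  73.1]
g [ 18.9   2.  108. ]
138 left [83, 83, 84, 84, 84, 83, 82, 82, 81, 78, 99, 152, 192, 201, 202, 202, 203, 204, 204, 204, 204, 203, 203, 202, 201, 200] right [110, 104, 103, 103, 104, 105, 106, 107, 108, 110, 113, 105, 86, 76, 76, 76, 77, 77]
145 left [82, 82, 82, 83, 83, 83, 83, 82, 82, 81, 84, 106, 146, 184, 202, 204, 203, 203, 204, 204, 204, 204, 203, 202, 201, 200] right [167, 165, 165, 165, 166, 166, 168, 169, 171, 173, 165, 129, 86, 74, 77, 78, 78, 79]
150 left [83, 82, 82, 83, 83, 82, 82, 82, 82, 82, 81, 81, 109, 165, 200, 204, 203, 203, 204, 204, 204, 204, 203, 202, 201, 200] right [166, 165, 165, 165, 166, 167, 168, 170, 171, 155, 119, 88, 77, 77, 78, 78, 78, 79]
```

```bash
python3 est.py w15 128 223.7 427 260.6;python3 est.py w15 127 223.5 427.1 260.6; python3 lp.py
```

```text
c [10.2  0.8 64.6] pitch 2.3 cost 0.00
far lower [95.1  1.1 61.2]
far upper [95.4  1.3 67.2]
near lower [-74.7   0.5  67.9]
near upper [-74.5   0.7  73.9]
g [ 12.3   2.3 117.5]
c [ 9.9  0.8 66.4] pitch 1.1 cost 0.00
far lower [94.8  1.1 64.8]
far upper [95.   1.2 70.8]
near lower [-75.1   0.5  68.1]
near upper [-75.    0.6  74.1]
g [ 10.9   2.2 119.4]
t 15.1 lantern TCP x 16.7 y 1.6 z 118.2 yaw err 0.76 F_l [-6.428 -0.128  2.068] M_l [ 0.172  0.935 -0.264] w 60.1 zaxis_l [-0.113 -0.017 -0.993]
```

Request:
carry_out:
  steps:
    - [[-0.2,-0.05,-0.1],-0.3,1.0]
    - [[-0.2,-0.05,-0.1],-0.3,1.0]
    - [[-0.1,0,-0.1],0,1.0]

```text
time: 15.4
position: [0.5761, 0.1478, 0.1174]
tool_rot: [0.627, 0.777, -0.047, -0.029]
ft_force: [-3.7, -2.9, 4.9]
grip_width: 0.0596
```

```bash
python3 lp.py
```

```text
t 15.4 lantern TCP x 12.8 y 2.2 z 117.4 yaw err 0.17 F_l [-4.244 -2.066  4.856] M_l [0.081 0.643 0.003] w 59.6 zaxis_l [-0.109 -0.014 -0.994]
```

Request:
carry_out:
  steps:
    - [[-0.2,-0.1,0],0,1.0]
    - [[-0.2,-0.1,-0.1],0,1.0]
    - [[-0.2,-0.1,-0.1],0,1.0]

```text
time: 15.7
position: [0.572, 0.1466, 0.1173]
tool_rot: [0.626, 0.778, -0.043, -0.027]
ft_force: [-1.1, 1.5, 5.7]
grip_width: 0.0598
```

```bash
python3 lp.py
```

```text
t 15.7 lantern TCP x 8.5 y 2.0 z 117.3 yaw err 0.19 F_l [-0.76   1.664  5.695] M_l [0.72  0.459 0.019] w 59.8 zaxis_l [-0.101 -0.012 -0.995]
```

Request:
carry_out:
  steps:
    - [[-0.15,-0.05,0],0,1.0]
    - [[-0.2,-0.05,-0.15],0,1.0]
    - [[-0.1,0,-0.15],0,1.0]
    - [[0,0,-0.1],0,1.0]
  squeeze: 8

```text
time: 16.1
position: [0.5704, 0.1462, 0.1167]
tool_rot: [0.627, 0.778, -0.04, -0.024]
ft_force: [-4.7, -0.8, 7.0]
grip_width: 0.0599
```

```bash
python3 lp.py;python3 - <<'E'
from pf import *
c=snap("wrist","w16"); g=cv2.GaussianBlur(np.array(c["pixels"]).astype(np.float32).sum(2)/3,(3,3),0)
for u in(225,300,360): print(u,"v100",g[100:150,u].astype(int).tolist(),"v245",g[245:280,u].astype(int).tolist())
for v in (150,160,180): print(v,"left",g[v,205:245].astype(int).tolist(),"right",g[v,400:440].astype(int).tolist())
E
```

```text
t 16.1 lantern TCP x 6.8 y 1.9 z 116.7 yaw err 0.19 F_l [-4.797  0.229  6.964] M_l [ 0.347  0.937 -0.028] w 59.9 zaxis_l [-0.093 -0.013 -0.996]
225 v100 [199, 194, 191, 180, 169, 165, 163, 162, 160, 159, 159, 161, 162, 164, 165, 166, 165, 162, 160, 158, 157, 156, 156, 158, 160, 162, 164, 165, 164, 163, 162, 160, 157, 157, 157, 157, 159, 161, 163, 163, 162, 156, 150, 167, 185, 189, 187, 187, 186, 185] v245 [77, 77, 77, 77, 77, 77, 77, 77, 77, 77, 77, 77, 77, 76, 76, 76, 76, 76, 76, 76, 76, 76, 75, 75, 75, 75, 75, 74, 74, 74, 74, 74, 73, 74, 74]
300 v100 [131, 124, 122, 118, 111, 108, 108, 107, 107, 106, 106, 104, 108, 127, 152, 164, 165, 165, 165, 164, 163, 160, 159, 159, 160, 161, 163, 164, 165, 164, 163, 161, 158, 156, 156, 157, 159, 161, 163, 164, 165, 158, 147, 158, 179, 185, 184, 184, 184, 184] v245 [112, 112, 111, 111, 111, 111, 111, 111, 111, 111, 111, 111, 112, 111, 97, 74, 59, 57, 59, 59, 60, 60, 60, 61, 62, 60, 59, 59, 59, 59, 60, 60, 59, 59, 58]
360 v100 [129, 122, 121, 119, 114, 110, 110, 111, 111, 111, 109, 108, 108, 108, 108, 107, 107, 106, 105, 104, 103, 100, 103, 117, 
[... 750 characters left out ...]
 80, 86, 107, 134, 167, 188, 192, 196, 200, 202, 202, 203, 204, 204, 204, 204, 204, 203, 201, 200, 199, 198, 197, 196, 196] right [175, 175, 175, 174, 174, 173, 173, 173, 173, 173, 173, 173, 171, 169, 168, 166, 166, 166, 167, 168, 169, 171, 171, 157, 119, 84, 76, 79, 79, 80, 80, 80, 80, 79, 78, 78, 77, 80, 100, 134]
180 left [154, 135, 104, 85, 82, 84, 83, 82, 81, 82, 82, 82, 82, 82, 81, 81, 81, 81, 81, 80, 80, 74, 94, 154, 198, 204, 202, 203, 203, 204, 204, 204, 203, 202, 201, 200, 199, 198, 197, 196] right [176, 175, 174, 175, 175, 175, 175, 175, 174, 174, 173, 171, 169, 168, 167, 166, 167, 167, 168, 169, 172, 171, 143, 99, 78, 78, 79, 80, 80, 80, 79, 79, 79, 80, 79, 79, 88, 119, 149, 157]
```

Request:
carry_out:
  steps:
    - [[-0.25,-0.05,0.05],0,1.0]
    - [[-0.2,-0.05,0],0,1.0]
    - [[0,0,0],0,1.0]

```text
time: 16.45
position: [0.5674, 0.1454, 0.1169]
tool_rot: [0.626, 0.778, -0.038, -0.022]
ft_force: [-3.1, -0.7, -0.9]
grip_width: 0.0602
```

```bash
python3 lp.py
```

```text
t 16.45 lantern TCP x 3.8 y 1.8 z 116.9 yaw err 0.23 F_l [-3.213 -0.059 -0.879] M_l [0.247 0.507 0.033] w 60.2 zaxis_l [-0.087 -0.013 -0.996]
```

Request:
carry_out:
  steps:
    - [[-0.15,-0.05,0],0,1.0]
    - [[-0.15,0,-0.1],0,1.0]
    - [[0,0,-0.1],0,1.0]

```text
time: 16.75
position: [0.5673, 0.1454, 0.1167]
tool_rot: [0.627, 0.778, -0.035, -0.02]
ft_force: [-3.9, 0.7, 9.2]
grip_width: 0.06
```

```bash
python3 lp.py
```

```text
t 16.75 lantern TCP x 3.7 y 1.7 z 116.7 yaw err 0.22 F_l [-3.667  1.504  9.231] M_l [0.503 0.769 0.036] w 60.0 zaxis_l [-0.08  -0.014 -0.997]
```

Request:
carry_out:
  steps:
    - [[-0.15,0,0.05],0,1.0]
    - [[0,0,0],0,1.0]

```text
time: 16.95
position: [0.567, 0.1454, 0.1173]
tool_rot: [0.627, 0.778, -0.034, -0.019]
ft_force: [-1.6, 0.3, -0.3]
grip_width: 0.0598
```

```bash
python3 lp.py
```

```text
t 16.95 lantern TCP x 3.4 y 1.8 z 117.3 yaw err 0.20 F_l [-1.458  0.644 -0.265] M_l [0.329 0.163 0.016] w 59.8 zaxis_l [-0.077 -0.014 -0.997]
```

Request:
carry_out:
  steps:
    - [[0,0,0],0,0.2]
    - [[0,0,0],0,0.2]
    - [[0,0,0],0,0.2]
    - [[0,0,0],0,0.2]

```text
time: 17.35
position: [0.5675, 0.1444, 0.1171]
tool_rot: [0.627, 0.778, -0.035, -0.018]
ft_force: [-0.5, -0.4, -0.1]
grip_width: 0.0693
```

```bash
python3 lp.py
```

```text
t 17.35 lantern TCP x 3.7 y 0.7 z 117.1 yaw err 0.20 F_l [-0.551 -0.318 -0.075] M_l [ 0.062  0.018 -0.002] w 69.3 zaxis_l [-0.077 -0.016 -0.997]
```

Request:
carry_out:
  steps:
    - [[0,0,1],0,0.2]
    - [[0,0,2],0,0.2]
    - [[0,0,3],0,0.2]
    - [[0,0,4],0,0.2]
    - [[2,0.4,3],0,0.2]
    - [[2,0.4,0],0,0.2]
    - [[0,0,0],0,0.2]
    - [[0,0,0],0,0.2]

```text
time: 18.15
position: [0.6065, 0.152, 0.2572]
tool_rot: [0.627, 0.778, -0.035, -0.017]
ft_force: [-0.4, -0.4, -0.7]
grip_width: 0.0695
```

```bash
python3 lp.py
python3 - <<'E'
from pf import *
c=snap("wrist","w20"); im=np.array(c["pixels"])[:,:,::-1].copy()
t=snap("top","t20"); ti=np.array(t["pixels"])[:,:,::-1][190:285,245:335]
im=cv2.resize(im[30:360,140:500],None,fx=1.8,fy=1.8)
print(im.shape); cv2.imwrite("pics/w20.png",im)
L=lambda m: RL.apply(np.array(m)/1e3)+[LX,LY,0]
print("deep lip edge proj",proj(c,L([(75,-58,90),(75,58,90)])).round(1).tolist())
E
```

```text
t 18.15 lantern TCP x 43.3 y 0.0 z 257.2 yaw err 0.20 F_l [-0.523 -0.331 -0.725] M_l [ 0.05   0.079 -0.   ] w 69.5 zaxis_l [-0.076 -0.017 -0.997]
(594, 648, 3)
deep lip edge proj [[266.3, 269.3], [386.4, 270.6]]
```

View pics/w20.png

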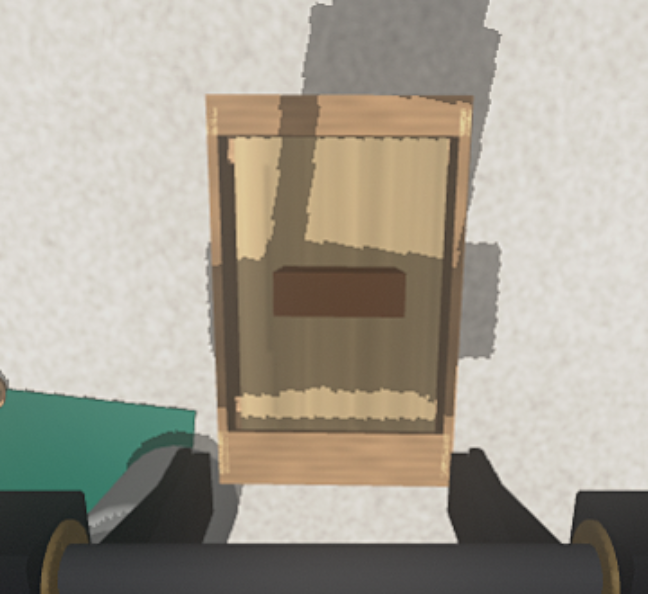

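```bash
cat > flat.py <<'E'
from pf import *
import sys
from scipy.optimize import brentq
c=load(sys.argv[1]); g=cv2.GaussianBlur(np.array(c["pixels"]).astype(np.float32).sum(2)/3,(3,3),0)
def sub(a,s):  # subpixel max of s*gradient
    d=s*np.gradient(a); i=int(np.argmax(d[1:-1]))+1; y0,y1,y2=d[i-1:i+2]; return i+(y0-y2)/(2*(y0-2*y1+y2))
rows=eval(sys.argv[2]); l0,l1,r0,r1=map(int,sys.argv[3:7])
for v in rows:
    ul=l0+sub(g[v,l0:l1],1); ur=r0+sub(g[v,r0:r1],-1)
    # z at which the points on both edges are 110 apart
    f=lambda z:np.linalg.norm(np.diff(ray(c,[(ul,v),(ur,v)],z),axis=0))-.110
    z=brentq(f,.03,.1); P=RL.inv().apply(ray(c,[(ul,v),(ur,v)],z)-[LX,LY,0])*1e3
    print(v,round(ul,2),round(ur,2),"z_top %.1f"%(z*1e3),P.mean(0).round(1)[:2],"yaw %.2f"%np.degrees(np.arctan2(P[1,0]-P[0,0],110)))
E
python3 flat.py w20 "list(range(110,170,8))+list(range(248,268,4))" 260 278 378 400
```

```text
110 266.56 389.32 z_top 78.6 [-71.9   0.2] yaw -0.17
118 266.55 389.02 z_top 79.5 [-65.    0.2] yaw -0.19
126 269.85 387.98 z_top 69.4 [-59.    1.2] yaw -0.21
134 270.1 387.38 z_top 68.8 [-51.9   1.1] yaw -0.23
142 270.45 387.11 z_top 68.8 [-44.7   1.2] yaw -0.25
150 270.75 386.69 z_top 68.5 [-37.4   1.3] yaw -0.28
158 270.86 386.25 z_top 68.8 [-30.1   1.2] yaw -0.30
166 270.89 385.97 z_top 69.7 [-22.6   1.1] yaw -0.32
248 274.2 381.92 z_top 66.6 [59.3  1.5] yaw -0.57
252 270.47 382.52 z_top 80.6 [59.7 -0. ] yaw -0.58
256 270.73 382.02 z_top 79.3 [64.1 -0.1] yaw -0.59
260 273.58 381.55 z_top 70.3 [71.   1.1] yaw -0.61
264 270.48 381.21 z_top 79.6 [72.3 -0.6] yaw -0.62
```

Request:
carry_out:
  steps:
    - [[-1.8,-0.4,-2],0,1.0]
    - [[-1.8,-0.4,-2],0,1.0]
    - [[0,0,-2],0,1.0]
    - [[0,0,-2],0,1.0]
    - [[0,0,0],0,1.0]
    - [[0,0,0],0,1.0]

```text
time: 18.85
position: [0.5609, 0.1428, 0.1716]
tool_rot: [0.627, 0.778, -0.04, -0.022]
ft_force: [0.6, 0.1, 0.4]
grip_width: 0.0299
```

```bash
python3 lp.py
```

```text
t 18.85 lantern TCP x -3.1 y 0.6 z 171.6 yaw err 0.21 F_l [ 0.637 -0.01   0.398] M_l [ 0.033 -0.021 -0.001] w 29.9 zaxis_l [-0.089 -0.015 -0.996]
```

Request:
carry_out:
  steps:
    - [[0.8,0.15,-1],0,1.0]
    - [[0,0,-0.7],0,1.0]
    - [[0,0,0],0,1.0]
    - [[0,0,0],0,1.0]

```text
time: 19.25
position: [0.5712, 0.1446, 0.1552]
tool_rot: [0.627, 0.778, -0.038, -0.021]
ft_force: [-0.7, 0.1, 0.9]
grip_width: 0.0024
```

```bash
python3 lp.py
```

```text
t 19.25 lantern TCP x 7.3 y 0.1 z 155.2 yaw err 0.21 F_l [-0.624  0.211  0.919] M_l [ 0.054 -0.042  0.045] w 2.4 zaxis_l [-0.085 -0.016 -0.996]
```

Request:
carry_out:
  steps:
    - [[-0.1,0,-0.4],0,1.0]
    - [[0,0,-0.3],0,1.0]
    - [[0,0,-0.2],0,1.0]
    - [[0,0,0],0,1.0]

```text
time: 19.65
position: [0.5708, 0.1447, 0.1464]
tool_rot: [0.627, 0.778, -0.037, -0.02]
ft_force: [-1.2, 0.1, -0.3]
grip_width: 0.0006
```

```bash
python3 lp.py
```

```text
t 19.65 lantern TCP x 6.9 y 0.3 z 146.4 yaw err 0.21 F_l [-1.131  0.317 -0.284] M_l [-0.017 -0.051  0.034] w 0.6 zaxis_l [-0.083 -0.016 -0.996]
```

Request:
carry_out:
  steps:
    - [[0,0,-0.15],0,1.0]
    - [[0,0,-0.15],0,1.0]
    - [[0,0,0],0,1.0]

```text
time: 19.95
position: [0.5711, 0.1447, 0.1464]
tool_rot: [0.627, 0.778, -0.037, -0.019]
ft_force: [0.4, -0.9, -0.1]
grip_width: 0.0007
```

```bash
python3 lp.py
```

```text
t 19.95 lantern TCP x 7.3 y 0.3 z 146.4 yaw err 0.22 F_l [ 0.204 -0.916 -0.069] M_l [ 0.036 -0.018  0.011] w 0.7 zaxis_l [-0.082 -0.017 -0.996]
```

Request:
carry_out:
  steps:
    - [[0,0,-0.12],0,1.0]

```text
time: 20.05
position: [0.5714, 0.1447, 0.1456]
tool_rot: [0.627, 0.778, -0.037, -0.019]
ft_force: [-1.4, 0.7, 7.9]
grip_width: 0.0004
```

```bash
python3 lp.py
```

```text
t 20.05 lantern TCP x 7.5 y 0.3 z 145.6 yaw err 0.22 F_l [-1.245  1.028  7.923] M_l [ 0.077  0.269 -0.021] w 0.4 zaxis_l [-0.081 -0.017 -0.997]
```

Request:
carry_out:
  steps:
    - [[0,0,1],0,1.0]
    - [[0,0,3],0,1.0]
    - [[0,0,4],0,1.0]
    - [[1,0.2,3],0,1.0]
    - [[0,0,0],0,1.0]
    - [[0,0,0],0,1.0]

```text
time: 20.65
position: [0.5794, 0.1465, 0.2595]
tool_rot: [0.627, 0.778, -0.038, -0.021]
ft_force: [-0.8, 0.4, -0.3]
grip_width: 0.0004
```

```bash
python3 lp.py
python3 - <<'E'
from pf import *
c=snap("wrist","w21"); snap("top","t21"); snap("side","s21")
L=lambda m: RL.apply(np.array(m)/1e3)+[LX,LY,0]
print(proj(c,L([(-72,-54,67),(-72,56,67),(72,-54,67),(72,56,67)])).round(1).tolist())
E
```

```text
t 20.65 lantern TCP x 15.7 y 0.4 z 259.5 yaw err 0.22 F_l [-0.698  0.512 -0.285] M_l [ 0.048 -0.034  0.023] w 0.4 zaxis_l [-0.086 -0.016 -0.996]
[[270.6, 144.3], [385.3, 144.9], [274.6, 285.7], [378.9, 286.9]]
```

```bash
python3 flat.py w21 "list(range(146,200,6))+list(range(260,288,3))" 266 281 374 392
python3 - <<'E'
import numpy as np
a=np.load("pics/t21.npy",allow_pickle=True).item()["pixels"].astype(int);b=np.load("pics/top0.npy",allow_pickle=True).item()["pixels"].astype(int)
d=np.abs(a-b).sum(2)
for n,(u,v) in dict(jar=(317,165),mug=(459,187),spoolA=(350,307),spoolB=(370,190),brush=(191,295),flask=(150,225),blue=(266,337),yellow=(431,341)).items(): print(n,d[v-14:v+14,u-14:u+14].mean().round(1))
E
```

```text
146 267.16 386.36 z_top 80.0 [-70.2  -0.1] yaw -0.28
152 270.06 386.21 z_top 72.7 [-65.    1.2] yaw -0.29
158 270.87 385.28 z_top 68.9 [-59.5   1.2] yaw -0.31
164 271.12 385.0 z_top 68.7 [-53.9   1.3] yaw -0.32
170 271.43 384.7 z_top 68.2 [-48.2   1.3] yaw -0.34
176 271.48 384.6 z_top 69.1 [-42.5   1.3] yaw -0.36
182 271.81 384.16 z_top 68.1 [-36.7   1.3] yaw -0.37
188 271.85 383.96 z_top 68.7 [-30.9   1.3] yaw -0.39
194 271.93 383.57 z_top 68.6 [-25.    1.2] yaw -0.41
260 273.76 380.3 z_top 67.9 [42.9  1.1] yaw -0.60
263 273.78 380.29 z_top 68.5 [46.   1.1] yaw -0.61
266 273.78 380.17 z_top 68.8 [49.1  1. ] yaw -0.62
269 273.9 380.08 z_top 68.8 [52.3  1.1] yaw -0.63
272 273.91 379.94 z_top 69.0 [55.5  1.1] yaw -0.64
275 273.92 379.81 z_top 69.3 [58.7  1. ] yaw -0.65
278 271.08 379.98 z_top 79.3 [58.5 -0.3] yaw -0.66
281 271.52 380.13 z_top 79.1 [61.7  0. ] yaw -0.66
284 270.87 380.0 z_top 81.3 [64.1 -0.3] yaw -0.67
287 274.48 379.03 z_top 67.8 [72.5  1. ] yaw -0.68
jar 73.9
mug 50.0
spoolA 73.5
spoolB 58.3
brush 81.4
flask 8.4
blue 67.6
yellow 61.4
```

Run:
```python
from h import *
a=load("t21")["pixels"];b=load("top0")["pixels"]
G=lambda x:cv2.cvtColor(np.array(x),cv2.COLOR_RGB2GRAY).astype(np.float32)
a,b=G(a),G(b)
for n,(u,v) in dict(jar=(317,165),mug=(459,187),spoolA=(350,307),spoolB=(370,190),brush=(191,295)).items():
    r=cv2.matchTemplate(a[v-30:v+30,u-30:u+30],b[v-16:v+16,u-16:u+16],cv2.TM_CCOEFF_NORMED); i=np.unravel_index(r.argmax(),r.shape); print(n,np.array(i)-14,r.max().round(2))
print(robot.hand_in())
```

```text
jar [-1  1] 0.92
mug [0 0] 1.0
spoolA [0 0] 1.0
spoolB [0 0] 1.0
brush [-5  0] 0.63
the job is handed in; nothing more can be done
None
```

The panel is in the lantern with both ends under their lips, released, and I handed the job in at about 20.7 s. I gripped it by its block and tilted it by resting it on the near lip. I then tucked the far end under the deep lip against the strip, brought the near end down past its lip and slid it back to the near wall. After letting go I pressed it down once with about 8 N.

**Final checks**
- The last wrist picture shows both ends under their lips.
- The panel's top measures about 68.5 mm high towards both ends, so it is level to roughly 0.5 mm. That puts the ledges at about 61–63 mm.
- The panel did not give under the press, beyond a 0.8 mm reading that is about the size of the noise. The gripper is clear, with tool forces at noise level.

**What was less clean**
- **Forces:** while levelling and seating, the tool briefly read up to about 13 N upward and 11 N along the lantern. The two together may have come near or slightly over the 15 N limit for a moment; the steady loads were about half that or less.
- **Tool tilt:** the tool drifted up to about 6° off vertical under the strip's load. That had no visible effect on the result.
- **Other objects:** the mug and both spools match their starting picture exactly, and the jar to within 1 pixel. I did not check the flask the same way.
- **Brush:** the comparison was poor (5 pixels off, 0.63 correlation). I think it is the changed arm shadow, since the arm never went near the brush.

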